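# Square up a row of brass caps against a sprung stop

## Task

Take the straightedge off its rubber mat by the wooden handle and with its long edge push the four loose brass caps gently, by feel, up to the sprung stop bar until all four press on it at once and it just starts to give, so that they stand in one straight row. Draw back without spoiling the row and set the straightedge down on its mat again. Keep the fingers off the caps, keep the caps upright, do not force the bar and leave all other things alone.

Things in the scene. Friction and masses are not known exactly. Their poses are not given: they have to be found in the camera images.
- straightedge: Loose straightedge, 300 g: aluminium angle 270 mm long (its y) with an upright wooden handle. Origin: on the handle's axis, on the underside; z up. The 4 mm foot plate runs from x = -20 to +45 mm; at its front stands a leg 4 mm thick, 32 mm high, the pushing edge, facing +x. It starts standing on the mat, pushing edge towards the caps.
- handle (a point): On the handle's axis, 77 mm above the straightedge's underside, a good grip height: the fingers then pass over the caps. The handle is 18 mm thick (straightedge's x), 60 mm wide (y), from 4 to 94 mm high. Grip it across the 18 mm, at about 100 N so that it does not twist.
- edge (a point): Middle of the straightedge's flat pushing face, 45 mm ahead (its +x) of the handle's axis, 18 mm above the underside.
- stop: Grey stop block fixed to the bench, 50 mm deep (x), 300 mm wide (y), 45 mm high; origin: centre of its underside. The caps are on its -x side. There, parallel to it, stands an aluminium face bar 280 mm wide, 34 mm high, its underside 4 mm up. The bar's working face lies 45 to 80 mm from the origin: an unreported setting that differs each time, to be found by feel.
- block_front (a point): Middle of the block's front (25 mm to -x of its origin, 22 mm up), behind the face bar. The bar is carried on two springs 160 mm apart: it gives 1 mm per 6 N of total push, at most 5 mm, and can rock slightly to suit the row; nothing else shifts. Over 14 N on the stop is too much; 4 to 9 N is good. Caps on the bar have their centres 22 mm before its face.
- cap_hex: The foot is a plain brass cylinder 44 mm in diameter and 26 mm high; weight about 90 g. Origin: centre of the underside; z up. On it a six-sided head 30 mm across corners, to 42 mm overall height.
- cap_dome: The foot is a plain brass cylinder 44 mm in diameter and 26 mm high; weight about 90 g. Origin: centre of the underside; z up. On it a round domed head, 34 mm at its base, to 41 mm overall height.
- cap_square: The foot is a plain brass cylinder 44 mm in diameter and 26 mm high; weight about 90 g. Origin: centre of the underside; z up. On it a square head 18 mm across, to 42 mm overall height.
- cap_stem: The foot is a plain brass cylinder 44 mm in diameter and 26 mm high; weight about 90 g. Origin: centre of the underside; z up. On it a thin stem with a 26 mm disc, 42 mm high overall. The four caps start in any order in a ragged row, 60 mm apart along the stop's y, centres 110 to 148 mm to -x of its origin. Together they resist sliding with about 1 to 4 N.
- mat: Black rubber parking mat fixed to the bench, 130 mm (its x) by 320 mm (its y), 3 mm thick; origin: centre of its underside. The straightedge starts on it, its axes nearly parallel to the mat's.
- ball_valve: Bystander: brass ball valve lying down, 70 mm long with a steel lever, 54 mm high, near the stop's +y end. Origin: centre of the underside.
- slip_ring: Bystander: steel ring, 48 mm in diameter, 18 mm high, beside the row on its -y side. Origin: centre of the underside.
- pipe_tee: Bystander: copper tee, 70 mm by 55 mm, 30 mm high, lying behind the stop. Origin: underside, at the crossing.
- sealant: Bystander: closed jar, 52 mm in diameter, 90 mm high, beside the row on its -y side. Origin: centre of the underside.
- knob_set: Bystander: round brass door knob on its rose, 52 mm in diameter, 58 mm high, on the right (-y) side. Origin: centre of the underside.
- gasket_stack: Bystander: stack of flat washers stuck together, 64 mm in diameter, 22 mm high, behind the stop. Origin: centre of the underside.
Things that resemble listed ones, but are neither listed nor needed, are in the scene too. Leave any blue look-alike of the cap_stem alone.

How it is judged:
On the way, in this order (a step that is already met when the one before it is completed fails the run):
1. the straightedge has been lifted off its mat (40 mm or more) (height (world z) of straightedge above 0.04 m), for 0.1 s.
2. the straightedge presses all four caps on the stop bar at the same time (each by more than 0.6 N) (contact force between each of cap_hex, cap_dome, cap_square, cap_stem and stop above 0.6 N and contact force between each of cap_hex, cap_dome, cap_square, cap_stem and straightedge above 0.6 N), for 0.2 s.
At the end, for the whole second after the job is handed in: The four caps stand upright and still in a straight row along the bar: their centres, square to the stop, lie in one 4 mm band (spread up to 2 mm always passes), 57 to 105 mm before the stop's origin. The straightedge stands still on its mat, within 50 mm of the mat's centre (((x of cap_hex in the frame of stop between -0.105 and -0.101 m and x of cap_dome in the frame of stop between -0.105 and -0.101 m and x of cap_square in the frame of stop between -0.105 and -0.101 m and x of cap_stem in the frame of stop between -0.105 and -0.101 m) or (x of cap_hex in the frame of stop between -0.1031 and -0.0991 m and x of cap_dome in the frame of stop between -0.1031 and -0.0991 m and x of cap_square in the frame of stop between -0.1031 and -0.0991 m and x of cap_stem in the frame of stop between -0.1031 and -0.0991 m) or (x of cap_hex in the frame of stop between -0.1012 and -0.0972 m and x of cap_dome in the frame of stop between -0.1012 and -0.0972 m and x of cap_square in the frame of stop between -0.1012 and -0.0972 m and x of cap_stem in the frame of stop between -0.1012 and -0.0972 m) or (x of cap_hex in the frame of stop between -0.0993 and -0.0953 m and x of cap_dome in the frame of stop between -0.0993 and -0.0953 m and x of cap_square in the frame of stop between -0.0993 and -0.0953 m and x of cap_stem in the frame of stop between -0.0993 and -0.0953 m) or (x of cap_hex in the frame of stop between -0.0974 and -0.0934 m and x of cap_dome in the frame of stop between -0.0974 and -0.0934 m and x of cap_square in the frame of stop between -0.0974 and -0.0934 m and x of cap_stem in the frame of stop between -0.0974 and -0.0934 m) or (x of cap_hex in the frame of stop between -0.0955 and -0.0915 m and x of cap_dome in the frame of stop between -0.0955 and -0.0915 m and x of cap_square in the frame of stop between -0.0955 and -0.0915 m and x of cap_stem in the frame of stop between -0.0955 and -0.0915 m) or (x of cap_hex in the frame of stop between -0.0936 and -0.0896 m and x of cap_dome in the frame of stop between -0.0936 and -0.0896 m and x of cap_square in the frame of stop between -0.0936 and -0.0896 m and x of cap_stem in the frame of stop between -0.0936 and -0.0896 m) or (x of cap_hex in the frame of stop between -0.0917 and -0.0877 m and x of cap_dome in the frame of stop between -0.0917 and -0.0877 m and x of cap_square in the frame of stop between -0.0917 and -0.0877 m and x of cap_stem in the frame of stop between -0.0917 and -0.0877 m) or (x of cap_hex in the frame of stop between -0.0898 and -0.0858 m and x of cap_dome in the frame of stop between -0.0898 and -0.0858 m and x of cap_square in the frame of stop between -0.0898 and -0.0858 m and x of cap_stem in the frame of stop between -0.0898 and -0.0858 m) or (x of cap_hex in the frame of stop between -0.0879 and -0.0839 m and x of cap_dome in the frame of stop between -0.0879 and -0.0839 m and x of cap_square in the frame of stop between -0.0879 and -0.0839 m and x of cap_stem in the frame of stop between -0.0879 and -0.0839 m) or (x of cap_hex in the frame of stop between -0.086 and -0.082 m and x of cap_dome in the frame of stop between -0.086 and -0.082 m and x of cap_square in the frame of stop between -0.086 and -0.082 m and x of cap_stem in the frame of stop between -0.086 and -0.082 m) or (x of cap_hex in the frame of stop between -0.0841 and -0.0801 m and x of cap_dome in the frame of stop between -0.0841 and -0.0801 m and x of cap_square in the frame of stop between -0.0841 and -0.0801 m and x of cap_stem in the frame of stop between -0.0841 and -0.0801 m) or (x of cap_hex in the frame of stop between -0.0822 and -0.0782 m and x of cap_dome in the frame of stop between -0.0822 and -0.0782 m and x of cap_square in the frame of stop between -0.0822 and -0.0782 m and x of cap_stem in the frame of stop between -0.0822 and -0.0782 m) or (x of cap_hex in the frame of stop between -0.0803 and -0.0763 m and x of cap_dome in the frame of stop between -0.0803 and -0.0763 m and x of cap_square in the frame of stop between -0.0803 and -0.0763 m and x of cap_stem in the frame of stop between -0.0803 and -0.0763 m) or (x of cap_hex in the frame of stop between -0.0784 and -0.0744 m and x of cap_dome in the frame of stop between -0.0784 and -0.0744 m and x of cap_square in the frame of stop between -0.0784 and -0.0744 m and x of cap_stem in the frame of stop between -0.0784 and -0.0744 m) or (x of cap_hex in the frame of stop between -0.0765 and -0.0725 m and x of cap_dome in the frame of stop between -0.0765 and -0.0725 m and x of cap_square in the frame of stop between -0.0765 and -0.0725 m and x of cap_stem in the frame of stop between -0.0765 and -0.0725 m) or (x of cap_hex in the frame of stop between -0.0746 and -0.0706 m and x of cap_dome in the frame of stop between -0.0746 and -0.0706 m and x of cap_square in the frame of stop between -0.0746 and -0.0706 m and x of cap_stem in the frame of stop between -0.0746 and -0.0706 m) or (x of cap_hex in the frame of stop between -0.0727 and -0.0687 m and x of cap_dome in the frame of stop between -0.0727 and -0.0687 m and x of cap_square in the frame of stop between -0.0727 and -0.0687 m and x of cap_stem in the frame of stop between -0.0727 and -0.0687 m) or (x of cap_hex in the frame of stop between -0.0708 and -0.0668 m and x of cap_dome in the frame of stop between -0.0708 and -0.0668 m and x of cap_square in the frame of stop between -0.0708 and -0.0668 m and x of cap_stem in the frame of stop between -0.0708 and -0.0668 m) or (x of cap_hex in the frame of stop between -0.0689 and -0.0649 m and x of cap_dome in the frame of stop between -0.0689 and -0.0649 m and x of cap_square in the frame of stop between -0.0689 and -0.0649 m and x of cap_stem in the frame of stop between -0.0689 and -0.0649 m) or (x of cap_hex in the frame of stop between -0.067 and -0.063 m and x of cap_dome in the frame of stop between -0.067 and -0.063 m and x of cap_square in the frame of stop between -0.067 and -0.063 m and x of cap_stem in the frame of stop between -0.067 and -0.063 m) or (x of cap_hex in the frame of stop between -0.0651 and -0.0611 m and x of cap_dome in the frame of stop between -0.0651 and -0.0611 m and x of cap_square in the frame of stop between -0.0651 and -0.0611 m and x of cap_stem in the frame of stop between -0.0651 and -0.0611 m) or (x of cap_hex in the frame of stop between -0.0632 and -0.0592 m and x of cap_dome in the frame of stop between -0.0632 and -0.0592 m and x of cap_square in the frame of stop between -0.0632 and -0.0592 m and x of cap_stem in the frame of stop between -0.0632 and -0.0592 m) or (x of cap_hex in the frame of stop between -0.0613 and -0.0573 m and x of cap_dome in the frame of stop between -0.0613 and -0.0573 m and x of cap_square in the frame of stop between -0.0613 and -0.0573 m and x of cap_stem in the frame of stop between -0.0613 and -0.0573 m)) and angle between each of cap_hex, cap_dome, cap_square, cap_stem's own z axis and vertical below 0.1 rad and linear speed of each of cap_hex, cap_dome, cap_square, cap_stem, straightedge below 0.01 m/s and horizontal distance between straightedge and mat below 0.05 m and height (world z) of straightedge below 0.008 m and angle between straightedge's own z axis and vertical below 0.08 rad); the robot touches nothing.
It fails at once if the stop is forced: more than 14 N on it (contact force between stop and anything else above 14 N).
It fails at once if a cap is tipped (over 0.35 rad) (angle between any of cap_hex, cap_dome, cap_square, cap_stem's own z axis and vertical above 0.35 rad).
It fails at once if the fingers touch a cap (over 1 N) (contact force between any of cap_hex, cap_dome, cap_square, cap_stem and the fingers above 1 N).
It fails at once if a bystander is moved by more than 20 mm (distance of any of ball_valve, slip_ring, pipe_tee, sealant, knob_set, gasket_stack from where it was at the start of the episode above 0.02 m).
It also fails if it takes over 67 s, if anything falls off the work surface, if the arm or the gripper's body presses on something with over 40 N, if the wrist force passes 120 N, or if a joint passes its speed limit or range.

## Robot

A 6-joint arm with a two-finger parallel gripper is mounted at the origin on the work surface. World frame = base frame: x ahead of the robot, y to its left, z up, the work surface at z = 0. Lengths are in m, angles in rad, forces in N, time in s.
With the tool pointing down it reaches from about 0.375 to 0.9 m from the base axis. Payload 3.1 kg.
Tool frame: the origin (TCP) lies on the mounting face of the last link; the fingertips stand 182 mm ahead of it and the grasp point (between the pads) lies 164 mm ahead of it; z points along the fingers, y is the direction in which the jaws open and shut (so a half turn about z gives the same grasp; the last joint's range is limited). The gripper opens to 87 mm and grips with 3 to 60 N. Pads are 19 mm wide; open, the fingers measure 117 mm over their backs; the gripper's body (75 mm by 190 mm) begins 51 mm behind the grasp point.
Start: joints at [-1.381, 0.527, 1.433, -0, 1.181, -0.178], TCP at [0.225, -0.583, 0.405] pointing down, gripper open.
Joint ranges: [-3.08, 3.08], [-0.75, 2.2], [0.22, 2.44], [-1.43, 4.57], [0, 2.65], [-2.85, 2.85]. Speed limits (rad/s): [2.79, 2.79, 3.14, 3.14, 3.14, 3.14].

## Interface

Orientations are given as a unit quaternion [x, y, z, w].
In Python, from rig import robot, camera, camera_model gives the robot as it stands.
- The arm moves only by the tool drive_tool, never from a script. Its argument "plan" is a list that holds one entry, the list of rows, each a list of 6 numbers: the shift along the world's x, y, z in units of 2.5 cm (1.0 is 2.5 cm), then the turn, a rotation vector about the world's x, y, z in units of 6 degrees (1.0 is 6 degrees). A call has 1 to 8 rows; each row shifts and turns the commanded pose from where the row before left it; what a row does not reach is not made up. A row lasts 1/8 s, in which the tool goes at most 62.5 mm and 10.7 degrees, less where a joint would pass 70% of its speed; a pose out of reach is approached as far as the arm can. A call with a number of a shift or a turn outside -1 to 1 is refused whole. A call with a gripper value outside its range is refused whole. "grip" is the closure, from 0 (fully open) to 1 (shut), set as the call begins (left out, the last holds). The fingers move at their own pace and stop on an object; "force" is the grip in N (left out, the last holds). Time passes only in rows, so rows that do not move let the fingers close. It gives the time, the measured TCP pose, the force and the opening at its end, in the units of the state.
- robot.get_obs(): the state, without advancing time (a new reading comes with each control period).
- camera(name): name is "scene" or "top" or "wrist"; returns the picture (400x640x3 uint8, red, green, blue); there is no depth.
- camera_model(name): a dict with "K" (3x3 intrinsics, pixels), "k1" (the pictures are not rectified: a ray, as slopes to the right and down, at radius r is drawn at 1 + k1 r^2 times it, then the intrinsics apply), "world_to_cam" (4x4, takes a point from world to camera coordinates); the wrist camera has in their place "tool_from_camera" (4x4, takes a point from camera to tool coordinates, whose origin is the TCP and whose axes are the flange's). Camera axes: x right, y up, looking along -z (the intrinsics and any distortion apply to the point x, -y, -z); pixel columns grow to the right and rows downward; lengths in m; the calibration is good to about 2 mm. A picture is of the moment at which its call begins: read the wrist's pose just before it. camera_model takes no time and is no camera call.
- robot.hand_in(): hands the job in, once; it reports no verdict.
The state is a dict: "time": time; "q": joint angles; "joint_velocities": joint speeds; "joint_torque": joint torques, N m; "position": TCP position; "tool_rot": TCP orientation; "ft_force": force on the tool from outside, world axes, zero at the start; "moment": the same for the moment, N m; "grip_width": finger opening in m.
Only numpy, scipy, OpenCV 4.12 (cv2) and the standard library are available. Lean on these libraries where they do the work, as an engineer would, in place of code of your own. Each camera call takes 0.05 s, during which the arm holds its last target.

## Working session

There is one attempt and no reset: what is moved stays moved. The work goes in short steps, Python scripts to look and compute and a tool call to move; the robot and the scene stay as the last step left them, time stands still between calls to the robot, and variables do not carry over. Pictures are saved under pics/ and viewed, and the job is handed in when it is done.

Besides the shell and the picture viewer there is one more tool, called after "Request:" by a JSON object that holds its "api" and its "payload", one argument or row to a line. drive_tool: Moves the arm, as the interface text tells. Shifts and turns lie within -1 to 1; 1 stands for 2.5 cm of shift or 6 degrees of turn. Its arguments: {"type":"object","properties":{"plan":{"type":"array","items":{"type":"array","items":{"type":"array","items":{"type":"number","minimum":-1,"maximum":1}}}},"grip":{"type":"number"},"force":{"type":"number"}},"required":["plan"]}

```bash
ls; mkdir -p pics
python3 - <<'E'
from rig import robot,camera,camera_model
import cv2
o=robot.get_obs();print({k:(v if not hasattr(v,'round') else v) for k,v in o.items()})
for n in ("scene","top"):
    m=camera_model(n);print(n,m)
    cv2.imwrite(f"pics/{n}0.png",cv2.cvtColor(camera(n),cv2.COLOR_RGB2BGR))
print(camera_model("wrist"))
E
```

```text
pics
{'time': 0.0, 'q': array([-1.38049811e+00,  5.28467120e-01,  1.43388765e+00, -2.56371035e-05,
        1.18137443e+00, -1.78512937e-01]), 'joint_velocities': array([-4.48203743e-04,  9.30800512e-04,  4.60454947e-04,  1.13379906e-03,
        4.52053089e-05,  1.18656978e-03]), 'joint_torque': array([-1.10894827e-03, -4.40048039e+01, -1.76588917e+01,  6.31923764e-02,
        5.83952630e-02, -1.65041406e-04]), 'position': array([ 0.2252692 , -0.58263033,  0.40377528]), 'tool_rot': array([ 9.83043964e-01,  1.83366911e-01, -1.81483167e-05, -1.06818606e-03]), 'ft_force': array([-0.81064402,  0.19265908,  0.46985851]), 'moment': array([-0.02121845,  0.02730883,  0.05416004]), 'grip_width': 0.08685220574542538}
scene {'K': array([[396.52403707,   0.        , 319.83628688],
       [  0.        , 396.52403707, 204.49633039],
       [  0.        ,   0.        ,   1.        ]]), 'k1': 0.006799452119217036, 'world_to_cam': array([[ 0.87047058,  0.49203253, -0.01360012, -0.47409641],
       [-0.29243429,  0.53918513,  0.78978579,  0.15621952],
       [ 0.39593328, -0.68350815,  0.61323197, -1.4
[... 379 characters left out ...]
.05960179, -0.59750453],
       [-0.05931289,  0.01306134,  0.99815399, -1.29155512],
       [ 0.        ,  0.        ,  0.        ,  1.        ]])}
{'K': array([[291.93751601,   0.        , 323.02321826],
       [  0.        , 291.93751601, 191.2807373 ],
       [  0.        ,   0.        ,   1.        ]]), 'k1': -0.017646381531385143, 'tool_from_camera': array([[ 1.00234472e-03,  9.57032681e-01,  2.89978349e-01,
         7.86899822e-02],
       [ 9.99998428e-01, -1.38335413e-03,  1.10895165e-03,
         1.68782264e-04],
       [ 1.46244571e-03,  2.89976781e-01, -9.57032563e-01,
         2.07494258e-02],
       [ 0.00000000e+00,  0.00000000e+00,  0.00000000e+00,
         1.00000000e+00]])}
```

View pics/scene0.png

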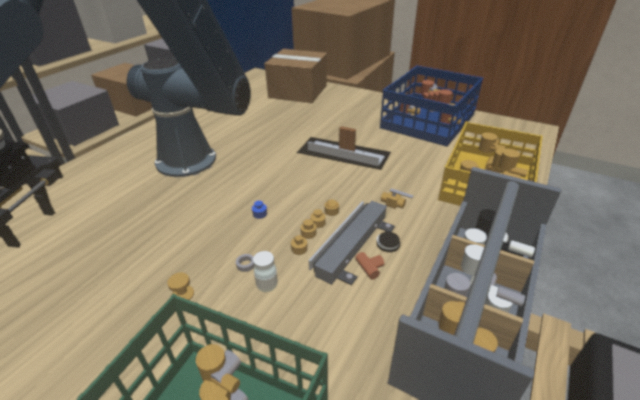

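View pics/top0.png

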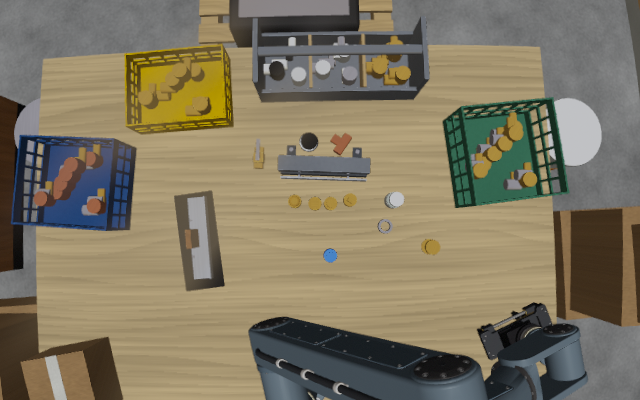

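```bash
cat > h.py <<'E'
import numpy as np,cv2
from rig import robot,camera,camera_model
from scipy.spatial.transform import Rotation as R
def model(n):
    m=camera_model(n);K=np.array(m["K"]);k=m["k1"]
    if n=="wrist":
        o=robot.get_obs();T=np.eye(4);T[:3,:3]=R.from_quat(o["tool_rot"]).as_matrix();T[:3,3]=o["position"]
        W=np.linalg.inv(T@m["tool_from_camera"])
    else: W=np.array(m["world_to_cam"])
    return K,k,W
def pix2w(M,px,z):
    K,k,W=M;u,v=px
    d=np.array([(u-K[0,2])/K[0,0],(v-K[1,2])/K[1,1]]);s=d.copy()
    for _ in range(30): s=d/(1+k*(s@s))
    C=np.linalg.inv(W);r=C[:3,:3]@np.array([s[0],-s[1],-1]);o=C[:3,3]
    return o+r*(z-o[2])/r[2]
def w2pix(M,p):
    K,k,W=M;c=W[:3,:3]@np.array(p)+W[:3,3];s=np.array([c[0],-c[1]])/-c[2];s=s*(1+k*(s@s))
    return np.array([s[0]*K[0,0]+K[0,2],s[1]*K[1,1]+K[1,2]])
def crop(src,dst,x0,y0,x1,y1,f):
    im=cv2.imread(src)[y0:y1,x0:x1];cv2.imwrite(dst,cv2.resize(im,None,fx=f,fy=f,interpolation=cv2.INTER_CUBIC))
def snap(n,f):
    M=model(n);cv2.imwrite(f,cv2.cvtColor(camera(n),cv2.COLOR_RGB2BGR));return M
E
python3 - <<'E'
from h import *
crop("pics/top0.png","pics/c1.png",160,180,240,300,5)
crop("pics/top0.png","pics/c2.png",240,120,400,220,5)
crop("pics/scene0.png","pics/c3.png",230,180,420,290,4)
E
```

```text
(no output)
```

View pics/c1.png

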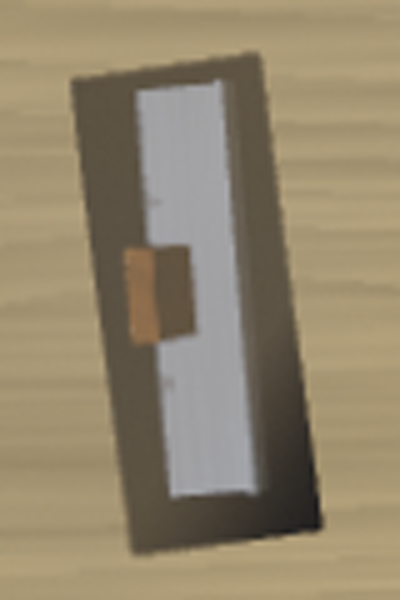

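View pics/c2.png

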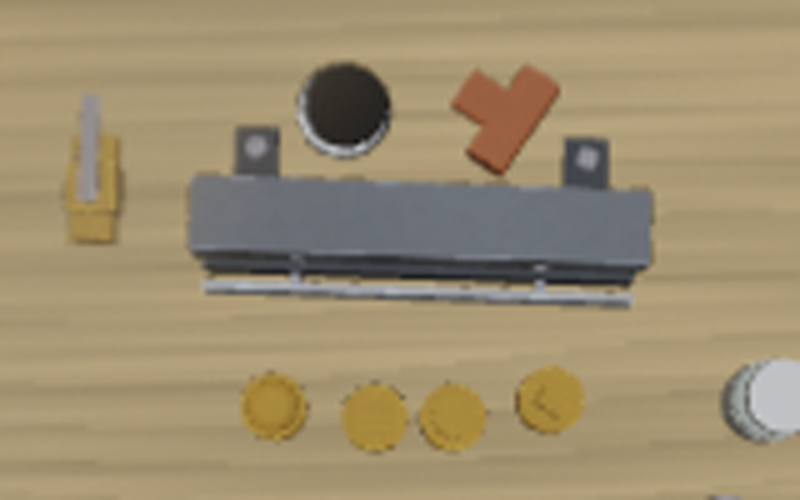

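View pics/c3.png

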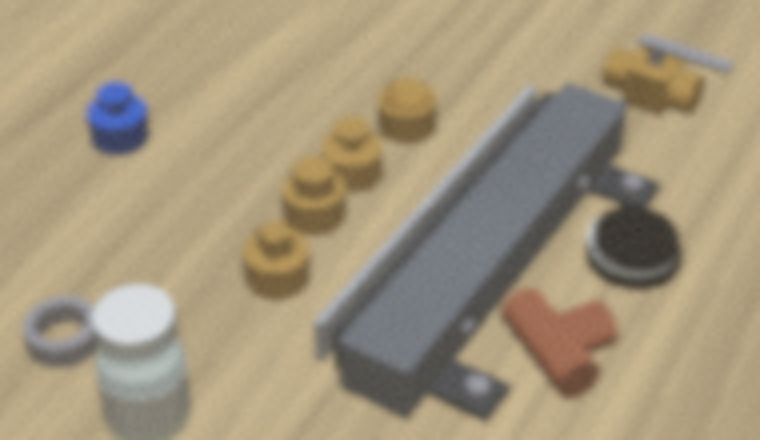

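```bash
cat > fit.py <<'E'
from h import *
from scipy.optimize import least_squares
M=model("top")
f=lambda x0,y0,c:np.array([x0+(c[0]+.5)/5-.5,y0+(c[1]+.5)/5-.5])
def fit(pts,g):
    def res(p):
        c,s=np.cos(p[2]),np.sin(p[2]);r=[]
        for w,px in pts: r+=list(w2pix(M,[p[0]+c*w[0]-s*w[1],p[1]+s*w[0]+c*w[1],w[2]])-px)
        return r
    q=least_squares(res,g);return q.x,np.array(q.fun).reshape(-1,2).round(2)
A=lambda c:f(160,180,c)
# straightedge
se=[([-.02,.135,.007],A((137,91))),([-.02,-.135,.007],A((170,497))),([.045,.135,.035],A((222,81))),([.045,-.135,.035],A((258,493))),
 ([-.009,.03,.097],A((124,248))),([-.009,-.03,.097],A((133,345))),([.009,.03,.097],A((153,248))),([.009,-.03,.097],A((161,343)))]
print("se",fit(se,[.6,.33,-1.5]))
m=[([-.065,.16,.003],A((72,80))),([.065,.16,.003],A((260,53))),([.065,-.16,.003],A((323,527))),([-.065,-.16,.003],A((134,555)))]
print("mat",fit(m,[.6,.33,-1.5]))
B=lambda c:f(240,120,c)
st=[([-.025,.15,.045],B((190,251))),([-.025,-.15,.045],B((652,268))),([.025,-.15,.045],B((652,189))),([.025,.15,.045],B((194,175)))]
p,r=fit(st,[.8,0,0]);print("stop",p,r)
def loc(w):
    c,s=np.cos(p[2]),np.sin(p[2]);d=w[:2]-p[:2];return np.array([c*d[0]+s*d[1],-s*d[0]+c*d[1]])
for n,c in (("barL",(204,286)),("barR",(630,300))): w=pix2w(M,B(c),.038);print(n,w,loc(w))
for n,c in (("dome",(275,406)),("A",(375,418)),("B",(453,417)),("C",(551,400))):
    w=pix2w(M,B(c),.026);print(n,w,loc(w))
for n,c,z in (("jar",(395,200),.09),("ring",(384,226),.018),("blue",(330,255),.026)):
    w=pix2w(M,c,z);print(n,w,loc(w))
E
python3 fit.py
```

```text
se (array([ 0.47600166,  0.31843871, -1.49746767]), array([[ 0.26, -0.04],
       [ 0.42,  0.09],
       [ 0.16, -0.5 ],
       [ 0.03,  0.35],
       [-0.11,  0.19],
       [-0.31,  0.19],
       [-0.21, -0.35],
       [-0.19,  0.07]]))
mat (array([ 0.46766755,  0.31180753, -1.44939831]), array([[-0.28, -0.26],
       [ 0.11, -0.48],
       [ 0.39,  0.54],
       [-0.24,  0.19]]))
stop [ 0.70648718 -0.10845321 -0.05554892] [[-0.28  0.06]
 [ 0.21 -0.24]
 [ 0.54  0.25]
 [-0.47 -0.08]]
barL [0.66795846 0.03371562 0.038     ] [-0.04636256  0.13981041]
barR [ 0.65268365 -0.24211842  0.038     ] [-0.0462994  -0.13644623]
dome [ 0.58980159 -0.0101316   0.026     ] [-0.12196446  0.09169153]
A [ 0.58048673 -0.07499909  0.026     ] [-0.12766349  0.02640693]
B [ 0.57996216 -0.1257696   0.026     ] [-0.12536845 -0.0243144 ]
C [ 0.58956782 -0.189973    0.026     ] [-0.11221301 -0.08788545]
jar [ 0.58153146 -0.32519959  0.09      ] [-0.11272915 -0.22334964]
ring [ 0.50074426 -0.30071677  0.018     ] [-0.19475103 -0.20338993]
blue [ 0.4115426  -0.12091194  0.026     ] [-0.29379794 -0.02881494]
```

Candidates, top picture: caps in the row at (295,201) dome, (315,203) hex, (330,203) square and (350,200) stem. Look-alikes are the blue stem cap at (330,255) and the knob at (431,246). There is one straightedge, with its handle at (188,239) on the mat. The c1 crop shows it is right: wooden handle, silver plate, leg on the cap side. The fit residuals are under 0.5 px. I'm moving over the handle now.

Request:
{"api": "drive_tool", "payload": {
  "plan": [
    [[0.7, 1, 0, 0, 0, -0.35], [0.7, 1, 0, 0, 0, -0.35], [0.7, 1, 0, 0, 0, -0.35], [0.7, 1, 0, 0, 0, -0.35], [0.7, 1, 0, 0, 0, -0.35], [0.7, 1, 0, 0, 0, -0.35], [0.7, 1, 0, 0, 0, -0.35], [0.7, 1, 0, 0, 0, -0.35]]
  ],
  "grip": 0
}}

```text
time: 1.1
position: [0.3657, -0.3819, 0.4044]
tool_rot: [0.999, 0.037, -0.0, -0.0]
ft_force: [-0.4, -0.1, -0.5]
grip_width: 0.0873
```

Request:
{"api": "drive_tool", "payload": {
  "plan": [
    [[0.5, 1, 0, 0, 0, 0], [0.5, 1, 0, 0, 0, 0], [0.5, 1, 0, 0, 0, 0], [0.5, 1, 0, 0, 0, 0], [0.5, 1, 0, 0, 0, 0], [0.5, 1, 0, 0, 0, 0], [0.5, 1, 0, 0, 0, 0], [0.5, 1, 0, 0, 0, 0]]
  ]
}}

```text
time: 2.1
position: [0.4655, -0.182, 0.4044]
tool_rot: [0.999, 0.038, -0.0, -0.0]
ft_force: [0.1, -0.2, -0.1]
grip_width: 0.0866
```

Request:
{"api": "drive_tool", "payload": {
  "plan": [
    [[0, 1, 0, 0, 0, 0], [0, 1, 0, 0, 0, 0], [0, 1, 0, 0, 0, 0], [0, 1, 0, 0, 0, 0], [0, 1, 0, 0, 0, 0], [0, 1, 0, 0, 0, 0], [0, 1, 0, 0, 0, 0], [0, 1, 0, 0, 0, 0]]
  ]
}}

```text
time: 3.1
position: [0.4651, 0.0179, 0.4045]
tool_rot: [0.999, 0.038, -0.0, -0.0]
ft_force: [0.7, -0.9, -0.1]
grip_width: 0.0872
```

Request:
{"api": "drive_tool", "payload": {
  "plan": [
    [[0, 1, 0, 0, 0, 0], [0, 1, 0, 0, 0, 0], [0, 1, 0, 0, 0, 0], [0, 1, 0, 0, 0, 0], [0, 1, 0, 0, 0, 0], [0, 1, 0, 0, 0, 0], [0, 1, 0, 0, 0, 0], [0, 1, 0, 0, 0, 0]]
  ]
}}

```text
time: 4.1
position: [0.4651, 0.2179, 0.4044]
tool_rot: [0.999, 0.038, -0.0, 0.0]
ft_force: [0.1, 0.8, 0.2]
grip_width: 0.087
```

Request:
{"api": "drive_tool", "payload": {
  "plan": [
    [[0.1, 1, 0, 0, 0, 0], [0.1, 1, 0, 0, 0, 0], [0.1, 1, -0.8, 0, 0, 0], [0.14, 1, -0.8, 0, 0, 0], [0, 0, -0.9, 0, 0, 0], [0, 0, -0.9, 0, 0, 0], [0, 0, 0, 0, 0, 0]]
  ]
}}

```text
time: 4.97
position: [0.4755, 0.3168, 0.3178]
tool_rot: [0.999, 0.038, -0.003, 0.001]
ft_force: [0.2, 0.2, -0.9]
grip_width: 0.087
```

Run:
```python
from h import *
M=snap("wrist","pics/w1.png");np.save("w1.npy",np.array([M[2]]))
o=robot.get_obs();print(o["position"],o["ft_force"],o["moment"])
# predicted handle top corners
x,y,t=.476,.3184,-1.4975;c,s=np.cos(t),np.sin(t)
for a,b in((-.009,.03),(.009,.03),(.009,-.03),(-.009,-.03)):
    print(w2pix(M,[x+c*a-s*b,y+s*a+c*b,.097]).round(1))
```

```text
[0.47610325 0.31695186 0.31900961] [-0.37026511  0.49624984  1.03680952] [0.0200438  0.00258967 0.01238517]
[307.2 172.7]
[332.8 172.8]
[331.8 249.4]
[308.2 249.3]
```

View pics/w1.png

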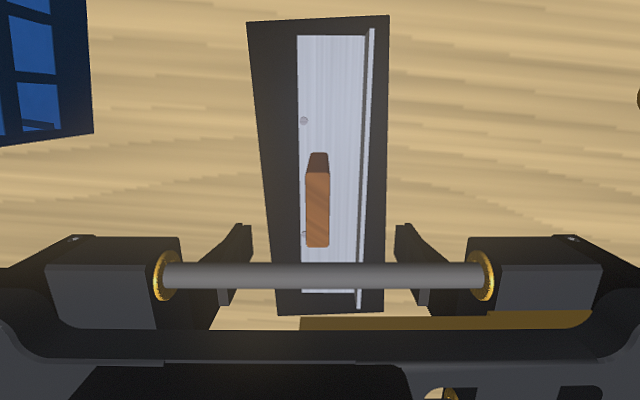

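The wrist view shows the handle top at (306–330, 172–247), against a predicted (307–333, 172–249). The fingers straddle it, so I'm descending and gripping.

Request:
{"api": "drive_tool", "payload": {
  "plan": [
    [[0, 0.04, -0.8, 0, 0, 0], [0, 0, -0.8, 0, 0, 0], [0, 0, -0.8, 0, 0, 0], [0, 0, -0.64, 0, 0, 0], [0, 0, 0, 0, 0, 0]]
  ]
}}

```text
time: 5.65
position: [0.4762, 0.3179, 0.2432]
tool_rot: [0.999, 0.038, -0.001, 0.0]
ft_force: [0.5, 0.0, 0.1]
grip_width: 0.087
```

Request:
{"api": "drive_tool", "payload": {
  "plan": [
    [[0, 0, 0, 0, 0, 0], [0, 0, 0, 0, 0, 0], [0, 0, 0, 0, 0, 0], [0, 0, 0, 0, 0, 0], [0, 0, 0, 0, 0, 0], [0, 0, 0, 0, 0, 0], [0, 0, 0, 0, 0, 0]]
  ],
  "grip": 1,
  "force": 60
}}

```text
time: 6.52
position: [0.4763, 0.3181, 0.2437]
tool_rot: [0.999, 0.038, -0.0, 0.0]
ft_force: [0.4, -0.5, -0.2]
grip_width: 0.0252
```

Run:
```python
from h import *
for i in range(3):
    o=robot.get_obs();print(o["time"],o["position"],o["tool_rot"].round(4),o["ft_force"].round(2),o["moment"].round(3),o["grip_width"]);snap("wrist","pics/w2.png")
```

```text
6.525 [0.47634446 0.31805439 0.24371023] [ 0.9993  0.0378 -0.      0.    ] [ 0.43 -0.51 -0.17] [0.021 0.021 0.024] 0.025180241249069483
6.575 [0.47637236 0.31831392 0.24383503] [ 9.993e-01  3.740e-02  1.000e-04 -5.000e-04] [-1.12  4.02  2.77] [ 0.792  0.172 -0.032] 0.020950690759423858
6.625 [0.47645804 0.31853514 0.24398963] [ 9.993e-01  3.740e-02  4.000e-04 -7.000e-04] [ 0.55 -4.05 -2.69] [-0.741 -0.048  0.058] 0.017282857297344762
```

View pics/w2.png

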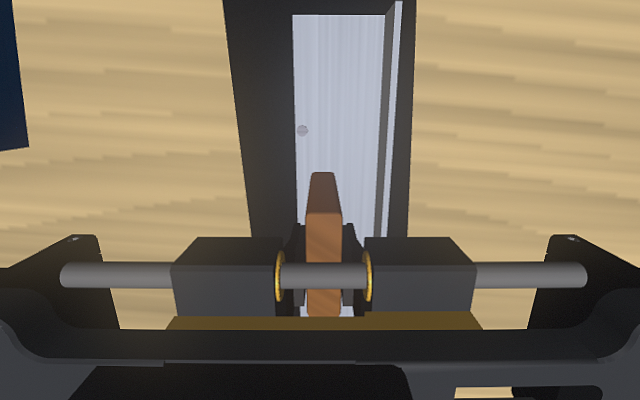

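Gripped at a width of 17–18 mm, handle between the pads. Lifting.

Request:
{"api": "drive_tool", "payload": {
  "plan": [
    [[0, 0, 0, 0, 0, 0], [0, 0, 0.3, 0, 0, 0], [0, 0, 0.6, 0, 0, 0], [0, 0, 0.8, 0, 0, 0], [0, 0, 0.8, 0, 0, 0], [0, 0, 0.7, 0, 0, 0], [0, 0, 0, 0, 0, 0]]
  ]
}}

```text
time: 7.55
position: [0.4768, 0.3182, 0.326]
tool_rot: [0.999, 0.038, 0.002, -0.001]
ft_force: [-0.6, -0.5, -2.7]
grip_width: 0.0176
```

Request:
{"api": "drive_tool", "payload": {
  "plan": [
    [[0.05, -1, 0, 0, 0, 0.86], [0.05, -1, 0, 0, 0, 0.86], [0.05, -1, 0, 0, 0, 0.86], [0.05, -1, 0, 0, 0, 0.86], [0.05, -1, 0, 0, 0, 0.86], [0.05, -1, 0, 0, 0, 0.86], [0.05, -1, 0, 0, 0, 0.86], [0.05, -1, 0, 0, 0, 0.86]]
  ]
}}

```text
time: 8.55
position: [0.486, 0.1172, 0.3234]
tool_rot: [0.921, 0.389, -0.001, -0.0]
ft_force: [0.4, 0.1, -3.0]
grip_width: 0.0179
```

Request:
{"api": "drive_tool", "payload": {
  "plan": [
    [[0.05, -1, 0, 0, 0, 0.86], [0.05, -1, 0, 0, 0, 0.86], [0.05, -1, 0, 0, 0, 0.86], [0.05, -1, 0, 0, 0, 0.86], [0.05, -1, 0, 0, 0, 0.86], [0.05, -1, 0, 0, 0, 0.86], [0.05, -1, 0, 0, 0, 0.86], [0.05, -1, 0, 0, 0, 0.86]]
  ]
}}

```text
time: 9.55
position: [0.496, -0.0827, 0.3234]
tool_rot: [0.725, 0.689, -0.0, -0.0]
ft_force: [0.4, -0.6, -2.8]
grip_width: 0.0177
```

Request:
{"api": "drive_tool", "payload": {
  "plan": [
    [[0, -0.5, 0, 0, 0, 0], [0, 0, 0, 0, 0, 0], [0, 0, 0, 0, 0, 0]]
  ]
}}

```text
time: 9.93
position: [0.496, -0.0937, 0.3236]
tool_rot: [0.726, 0.688, -0.0, -0.001]
ft_force: [-0.2, -0.6, -2.6]
grip_width: 0.0177
```

Run:
```python
from h import *
o=robot.get_obs();print(o["time"],o["position"],o["tool_rot"].round(4),o["ft_force"].round(2),o["moment"].round(3),o["grip_width"],o["q"].round(2))
a=np.arctan2(o["tool_rot"][1],o["tool_rot"][0]);print(2*a-np.pi/2)
snap("top","pics/t2.png");crop("pics/t2.png","pics/t2c.png",240,140,400,260,5);snap("wrist","pics/w3.png")
```

```text
9.925 [ 0.49597173 -0.09369866  0.32356857] [ 7.262e-01  6.875e-01 -1.000e-04 -7.000e-04] [-0.16 -0.64 -2.62] [-0.032 -0.055  0.005] 0.017653537541199037 [-0.41  0.49  1.81  0.    0.84 -0.35]
-0.05468989514184308
```

View pics/t2c.png

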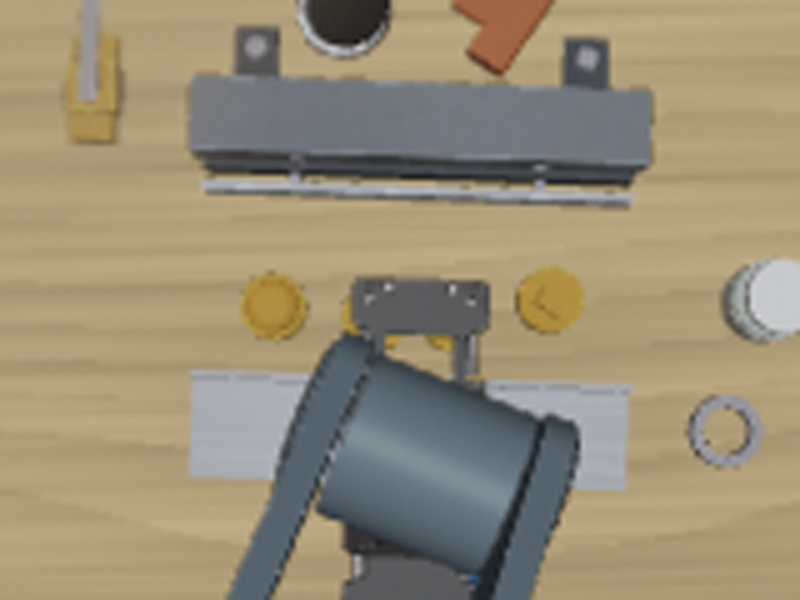

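View pics/w3.png

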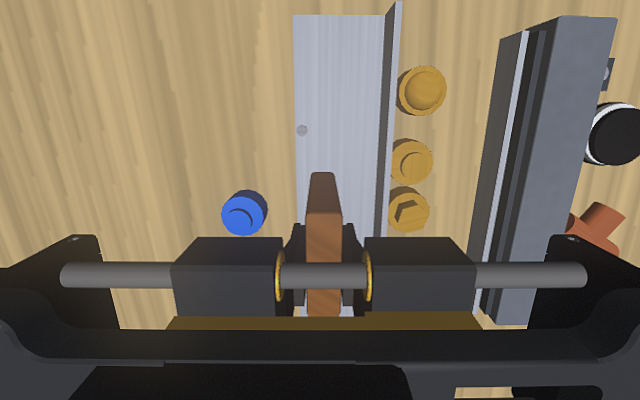

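```bash
python3 - <<'E'
from h import *
M=model("top");p=[.7065,-.10845,-.05555]
def loc(w):
    c,s=np.cos(p[2]),np.sin(p[2]);d=w[:2]-p[:2];return np.array([c*d[0]+s*d[1],-s*d[0]+c*d[1]])
f=lambda c:(240+(c[0]+.5)/5-.5,140+(c[1]+.5)/5-.5)
print(loc(np.array([.49597,-.0937])))
for c,z in(((190,370),.115),((632,386),.115),((189,477),.087),((627,491),.087),((204,184),.038),((630,203),.038)):
    w=pix2w(M,f(c),z);print(w,loc(w))
E
python3 - <<'E'
import cv2
im=cv2.imread("pics/t2.png")
for n,(a,b,c,d) in {"l":(270,170,320,240),"r":(330,170,380,240)}.items():
    cv2.imwrite(f"pics/t2{n}.png",cv2.resize(im[b:d,a:c],None,fx=8,fy=8,interpolation=cv2.INTER_CUBIC))
E
```

```text
[-0.2110242   0.00303832]
[0.54728323 0.03790316 0.115     ] [-0.16709692  0.13728747]
[ 0.53128426 -0.22964281  0.115     ] [-0.16821667 -0.1307341 ]
[0.48190361 0.04230011 0.087     ] [-0.23261981  0.13804767]
[ 0.46670156 -0.2283053   0.087     ] [-0.23277401 -0.13298437]
[0.66926019 0.03369354 0.038     ] [-0.04507438  0.13985668]
[ 0.65072833 -0.24205615  0.038     ] [-0.04826764 -0.13649658]
```

View pics/t2l.png

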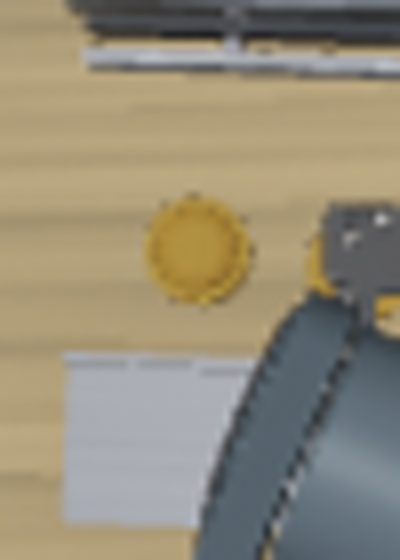

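View pics/t2r.png

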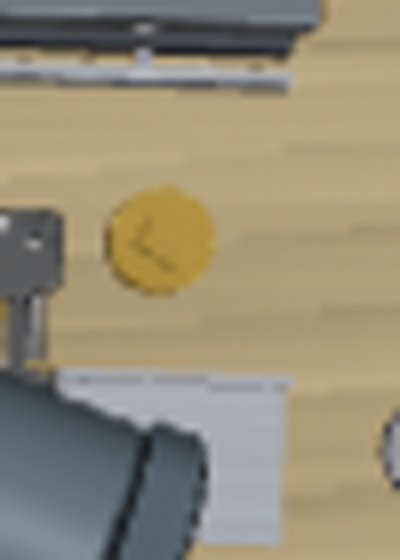

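Run:
```python
from h import *
M=model("top")
g=lambda x,y:lambda c:(x+(c[0]+.5)/8-.5,y+(c[1]+.5)/8-.5)
L,Rr=g(270,170),g(330,170)
for n,a,b,z in(("barfront",(88,67),(288,91),.038),("barback",(90,48),(290,72),.038),("leg",(64,353),(289,378),.115),("footback",(64,523),(282,545),.087)):
    A=pix2w(M,L(a),z);B=pix2w(M,Rr(b),z);d=A-B;print(n,A.round(4),B.round(4),np.arctan2(-d[0],d[1]).round(4))
```

```text
barfront [0.6642 0.0333 0.038 ] [ 0.6483 -0.2419  0.038 ] -0.0578
barback [0.672  0.0323 0.038 ] [ 0.6561 -0.2429  0.038 ] -0.0577
leg [0.547 0.038 0.115] [ 0.5313 -0.2287  0.115 ] -0.059
footback [0.4821 0.0418 0.087 ] [ 0.4671 -0.2277  0.087 ] -0.0557
```

Request:
{"api": "drive_tool", "payload": {
  "plan": [
    [[0, 0, -0.8, 0, 0, 0], [0, 0, -0.8, 0, 0, 0], [0, 0, -0.8, 0, 0, 0], [0, 0, -0.5, 0, 0, 0], [0, 0, -0.24, 0, 0, 0], [0, 0, 0, 0, 0, 0]]
  ]
}}

```text
time: 10.78
position: [0.4964, -0.0943, 0.2452]
tool_rot: [0.726, 0.688, -0.0, -0.0]
ft_force: [-0.0, -0.2, -3.0]
grip_width: 0.0174
```

```bash
cat > ob.py <<'E'
from h import *
o=robot.get_obs();print(o["time"],o["position"].round(4),o["tool_rot"].round(4),o["ft_force"].round(2),o["moment"].round(3))
a=np.arctan2(o["tool_rot"][1],o["tool_rot"][0]);print("yaw",2*a-np.pi/2)
E
python3 ob.py
```

```text
10.775 [ 0.4964 -0.0943  0.2452] [ 7.260e-01  6.877e-01 -0.000e+00 -1.000e-04] [-0.   -0.18 -3.04] [-0.049 -0.069  0.025]
yaw -0.054043425693103275
```

The straightedge and bar are parallel within about 2 mrad. The bar face looks to be about 50 mm before the stop origin. I start pushing slowly.

Request:
{"api": "drive_tool", "payload": {
  "plan": [
    [[0.2, -0.011, 0, 0, 0, 0], [0.2, -0.011, 0, 0, 0, 0], [0.15, -0.008, 0, 0, 0, 0], [0.15, -0.008, 0, 0, 0, 0], [0.15, -0.008, 0, 0, 0, 0], [0.15, -0.008, 0, 0, 0, 0], [0.15, -0.008, 0, 0, 0, 0], [0.15, -0.008, 0, 0, 0, 0]]
  ]
}}

```text
time: 11.78
position: [0.529, -0.0961, 0.2451]
tool_rot: [0.726, 0.688, -0.0, -0.0]
ft_force: [-2.0, -0.1, -3.7]
grip_width: 0.0179
```

Request:
{"api": "drive_tool", "payload": {
  "plan": [
    [[0.15, -0.008, 0, 0, 0, 0], [0.15, -0.008, 0, 0, 0, 0], [0.15, -0.008, 0, 0, 0, 0], [0.15, -0.008, 0, 0, 0, 0], [0.15, -0.008, 0, 0, 0, 0], [0.15, -0.008, 0, 0, 0, 0], [0.1, -0.006, 0, 0, 0, 0], [0.1, -0.006, 0, 0, 0, 0]]
  ]
}}

```text
time: 12.78
position: [0.5564, -0.0977, 0.2452]
tool_rot: [0.726, 0.688, -0.0, -0.0]
ft_force: [-1.5, 0.5, -3.6]
grip_width: 0.0177
```

```bash
python3 ob.py
python3 - <<'E'
from h import *
snap("top","pics/t3.png");crop("pics/t3.png","pics/t3c.png",260,160,380,240,6);snap("wrist","pics/w4.png");snap("scene","pics/s4.png");crop("pics/s4.png","pics/s4c.png",230,180,420,290,4)
E
```

```text
12.775 [ 0.5564 -0.0977  0.2452] [ 7.260e-01  6.877e-01 -1.000e-04 -1.000e-04] [-1.47  0.49 -3.57] [-0.017  0.456 -0.027]
yaw -0.05423373389693498
```

View pics/t3c.png

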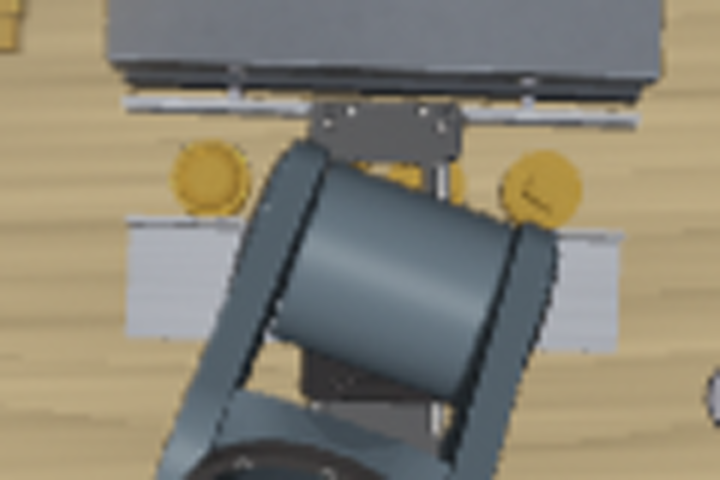

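View pics/s4c.png

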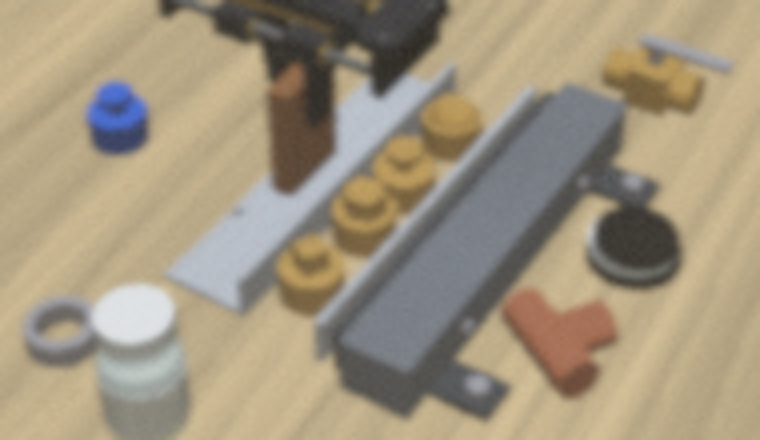

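View pics/w4.png

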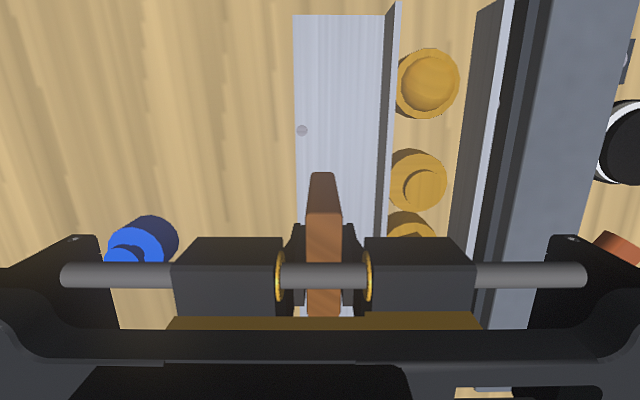

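Request:
{"api": "drive_tool", "payload": {
  "plan": [
    [[0.03, -0.0017, 0, 0, 0, 0], [0.03, -0.0017, 0, 0, 0, 0], [0.03, -0.0017, 0, 0, 0, 0], [0.03, -0.0017, 0, 0, 0, 0], [0.03, -0.0017, 0, 0, 0, 0], [0.03, -0.0017, 0, 0, 0, 0], [0.03, -0.0017, 0, 0, 0, 0], [0.03, -0.0017, 0, 0, 0, 0]]
  ]
}}

```text
time: 13.92
position: [0.5623, -0.098, 0.2453]
tool_rot: [0.726, 0.688, -0.0, -0.0]
ft_force: [-4.2, -0.2, -0.6]
grip_width: 0.0174
```

```bash
python3 ob.py
```

```text
13.925 [ 0.5623 -0.098   0.2453] [ 7.260e-01  6.877e-01 -0.000e+00 -1.000e-04] [-4.17 -0.18 -0.59] [0.029 0.816 0.018]
yaw -0.054254094376961826
```

Request:
{"api": "drive_tool", "payload": {
  "plan": [
    [[0.01, -0.0006, 0, 0, 0, 0], [0.01, -0.0006, 0, 0, 0, 0], [0.01, -0.0006, 0, 0, 0, 0], [0.01, -0.0006, 0, 0, 0, 0]]
  ]
}}

```text
time: 14.42
position: [0.5631, -0.0981, 0.2453]
tool_rot: [0.726, 0.688, -0.0, -0.0]
ft_force: [-5.3, 0.3, 1.4]
grip_width: 0.0178
```

```bash
python3 ob.py
```

```text
14.425 [ 0.5631 -0.0981  0.2453] [ 7.260e-01  6.877e-01 -3.000e-04 -4.000e-04] [-5.3   0.32  1.42] [-0.001  0.947 -0.018]
yaw -0.05407016423324551
```

Run:
```python
from h import *
snap("top","pics/t5.png");crop("pics/t5.png","pics/t5c.png",260,160,380,240,6);snap("scene","pics/s5.png");crop("pics/s5.png","pics/s5c.png",260,190,360,270,7)
```

```text
(no output)
```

View pics/t5c.png

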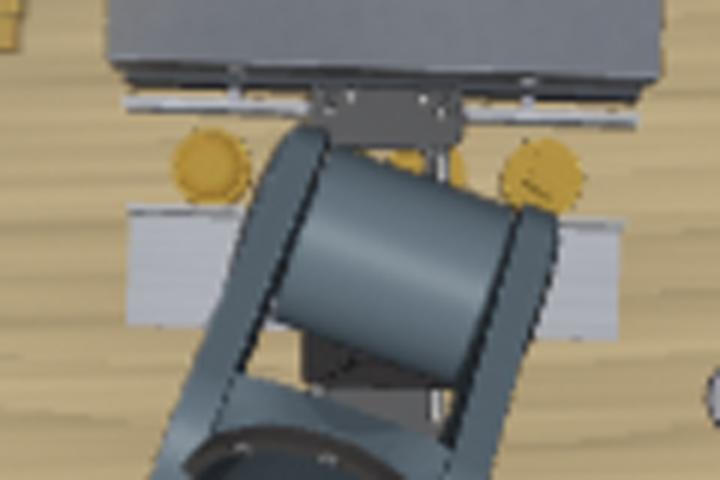

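View pics/s5c.png

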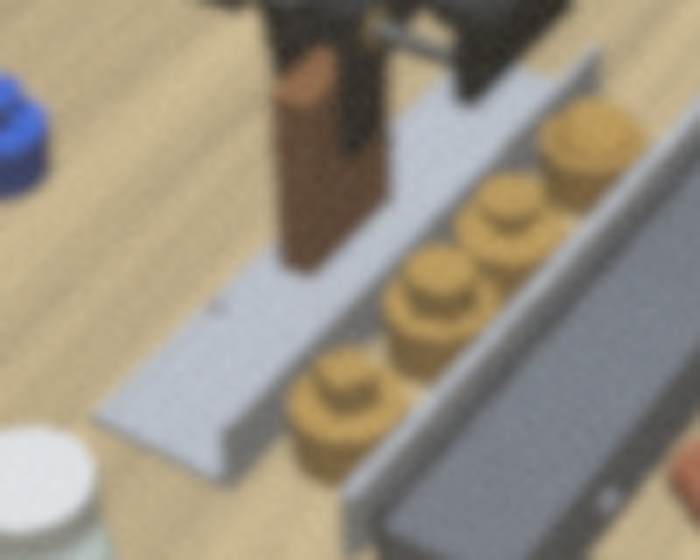

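Request:
{"api": "drive_tool", "payload": {
  "plan": [
    [[0, 0, 0.04, 0, 0, 0], [0, 0, 0.04, 0, 0, 0], [0, 0, 0, 0, 0, 0]]
  ]
}}

```text
time: 14.9
position: [0.5638, -0.0982, 0.2473]
tool_rot: [0.726, 0.688, 0.0, 0.001]
ft_force: [-2.6, -0.4, -3.2]
grip_width: 0.0174
```

```bash
python3 ob.py;python3 - <<'E'
from h import *
for f in ("w4",):pass
snap("wrist","pics/w5.png")
E
```

```text
14.9 [ 0.5638 -0.0982  0.2473] [7.261e-01 6.876e-01 4.000e-04 7.000e-04] [-2.55 -0.38 -3.17] [-0.033  0.266  0.017]
yaw -0.05436515726256297
```

View pics/w5.png

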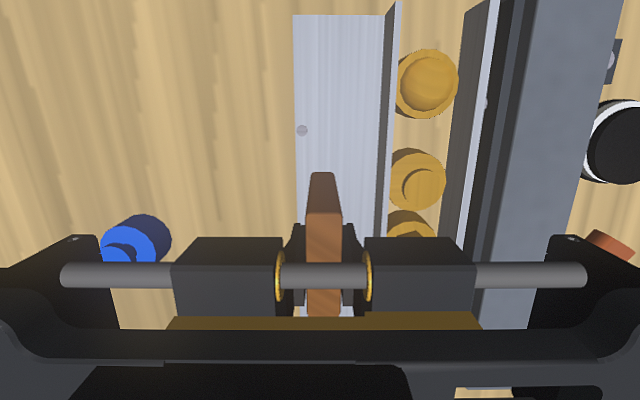

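Request:
{"api": "drive_tool", "payload": {
  "plan": [
    [[0.02, -0.001, 0, 0, 0, 0], [0.02, -0.001, 0, 0, 0, 0], [0.02, -0.001, 0, 0, 0, 0], [0.02, -0.001, 0, 0, 0, 0]]
  ]
}}

```text
time: 15.45
position: [0.5648, -0.0982, 0.2473]
tool_rot: [0.726, 0.688, -0.0, -0.001]
ft_force: [-4.1, -0.5, -0.0]
grip_width: 0.0178
```

```bash
python3 ob.py
```

```text
15.45 [ 0.5648 -0.0982  0.2473] [ 7.260e-01  6.877e-01 -5.000e-04 -7.000e-04] [-4.07 -0.45 -0.01] [-0.119  0.827 -0.042]
yaw -0.05420292642334301
```

Request:
{"api": "drive_tool", "payload": {
  "plan": [
    [[0.01, -0.0006, 0, 0, 0, 0], [0.01, -0.0006, 0, 0, 0, 0], [0.01, -0.0006, 0, 0, 0, 0], [0.01, -0.0006, 0, 0, 0, 0]]
  ]
}}

```text
time: 15.95
position: [0.5662, -0.0981, 0.2472]
tool_rot: [0.726, 0.688, -0.0, -0.0]
ft_force: [-4.7, 0.3, 0.4]
grip_width: 0.0177
```

```bash
python3 ob.py
```

```text
15.95 [ 0.5662 -0.0981  0.2472] [ 7.260e-01  6.877e-01 -0.000e+00 -3.000e-04] [-4.69  0.29  0.42] [ 0.033  0.837 -0.021]
yaw -0.0542081340090641
```

```bash
python3 - <<'E'
from h import *
snap("top","pics/t6.png");crop("pics/t6.png","pics/t6c.png",260,160,380,240,6);snap("scene","pics/s6.png");crop("pics/s6.png","pics/s6c.png",260,190,360,270,8)
E
python3 ob.py
```

```text
16.05 [ 0.5663 -0.0981  0.2472] [ 7.261e-01  6.876e-01  1.000e-04 -1.000e-04] [-3.38  1.09 -0.38] [0.1   0.765 0.02 ]
yaw -0.05432941342673603
```

View pics/t6c.png

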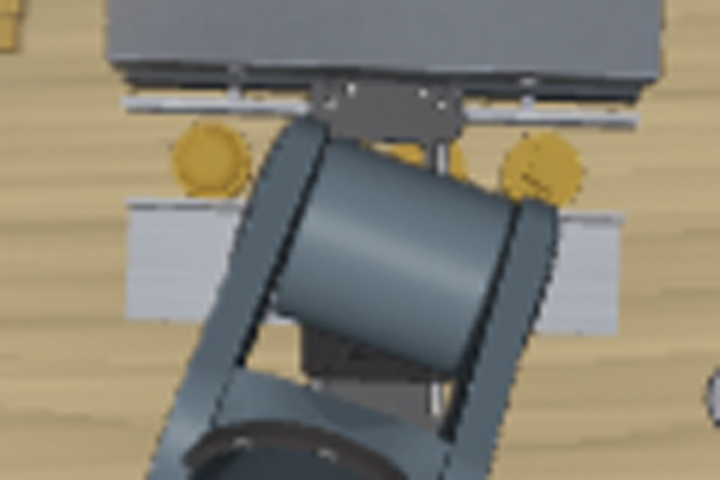

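View pics/s6c.png

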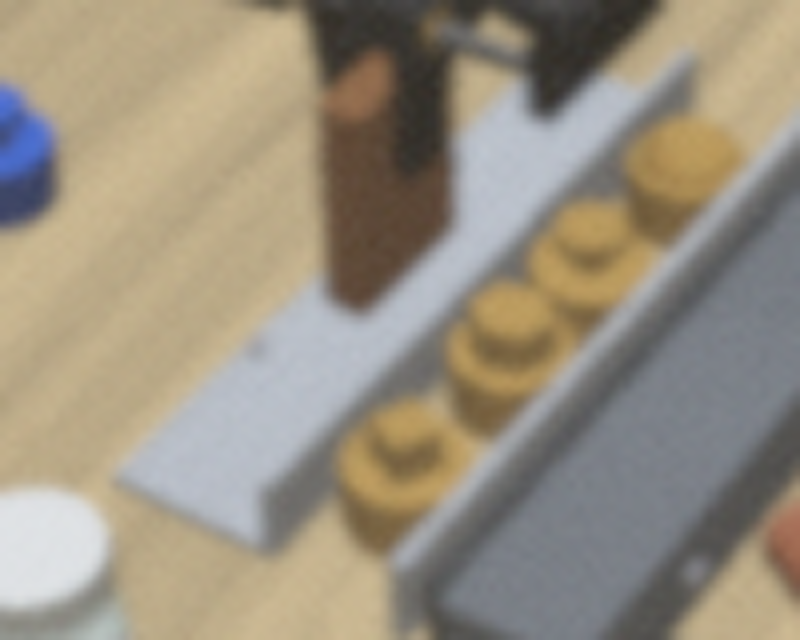

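```bash
python3 - <<'E'
from h import *
M=model("scene");T=model("top")
hx,hy,uz,t=.5663,-.0981,.0063,-.0555
for tilt in (0,.05,.1):
  Rm=R.from_euler('ZY',[t,tilt]).as_matrix();g=np.array([hx,hy,uz+.077])
  for M_,n,(x0,y0,f) in((M,"scene",(260,190,8)),(T,"top",(260,160,6))):
    for l in([-.02,-.135,.004],[.045,-.135,0],[.045,-.135,.032],[.045,.135,.032],[-.02,.135,.004]):
        p=w2pix(M_,g+Rm@(np.array(l)-[0,0,.077]));print(tilt,n,l,((p+.5-[x0,y0])*f-.5).round(0))
E
python3 - <<'E'
import sys;sys.path.insert(0,'.')
from h import *
crop("pics/t6.png","pics/t6r.png",330,165,380,225,10)
E
```

```text
0 scene [-0.02, -0.135, 0.004] [116. 482.]
0 scene [0.045, -0.135, 0] [279. 568.]
0 scene [0.045, -0.135, 0.032] [274. 495.]
0 scene [0.045, 0.135, 0.032] [702.  54.]
0 scene [-0.02, 0.135, 0.004] [551.  60.]
0 top [-0.02, -0.135, 0.004] [617. 332.]
0 top [0.045, -0.135, 0] [619. 215.]
0 top [0.045, -0.135, 0.032] [627. 211.]
0 top [0.045, 0.135, 0.032] [126. 194.]
0 top [-0.02, 0.135, 0.004] [125. 316.]
0.05 scene [-0.02, -0.135, 0.004] [107. 476.]
0.05 scene [0.045, -0.135, 0] [270. 568.]
0.05 scene [0.045, -0.135, 0.032] [268. 498.]
0.05 scene [0.045, 0.135, 0.032] [696.  57.]
0.05 scene [-0.02, 0.135, 0.004] [543.  55.]
0.05 top [-0.02, -0.135, 0.004] [617. 339.]
0.05 top [0.045, -0.135, 0] [619. 222.]
0.05 top [0.045, -0.135, 0.032] [626. 215.]
0.05 top [0.045, 0.135, 0.032] [126. 199.]
0.05 top [-0.02, 0.135, 0.004] [125. 323.]
0.1 scene [-0.02, -0.135, 0.004] [ 98. 469.]
0.1 scene [0.045, -0.135, 0] [260. 567.]
0.1 scene [0.045, -0.135, 0.032] [262. 499.]
0.1 scene [0.045, 0.135, 0.032] [690.  60.]
0.1 scene [-0.02, 0.135, 0.004] [535.  49.]
0.1 top [-0.02, -0.135, 0.004] [617. 345.]
0.1 top [0.045, -0.135, 0] [618. 229.]
0.1 top [0.045, -0.135, 0.032] [625. 220.]
0.1 top [0.045, 0.135, 0.032] [126. 204.]
0.1 top [-0.02, 0.135, 0.004] [125. 329.]
```

View pics/t6r.png

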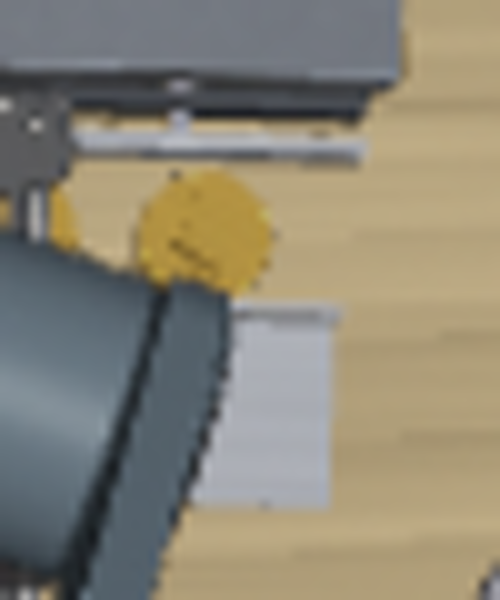

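The push creates upward force, which suggests the leg leans over the caps' upper rims. I ease off, lean the face back 1.5°, and re-feel.

Request:
{"api": "drive_tool", "payload": {
  "plan": [
    [[-0.08, 0.0045, 0, 0, 0, 0], [-0.06, 0.0033, 0, -0.0035, -0.0625, 0], [-0.06, 0.0033, 0, -0.0035, -0.0625, 0], [-0.06, 0.0033, 0, -0.0035, -0.0625, 0], [-0.06, 0.0033, 0, -0.0035, -0.0625, 0], [0, 0, 0, 0, 0, 0]]
  ]
}}

```text
time: 16.8
position: [0.5582, -0.0978, 0.2473]
tool_rot: [0.726, 0.688, 0.009, 0.01]
ft_force: [-0.3, 0.2, -2.9]
grip_width: 0.0176
```

```bash
python3 ob.py
python3 - <<'E'
from h import *
snap("scene","pics/s7.png");crop("pics/s7.png","pics/s7c.png",260,190,360,270,8)
E
```

```text
16.8 [ 0.5582 -0.0978  0.2473] [0.726  0.6875 0.0091 0.0096] [-0.31  0.21 -2.87] [-0.026 -0.039 -0.004]
yaw -0.05448947906956625
```

View pics/s7c.png

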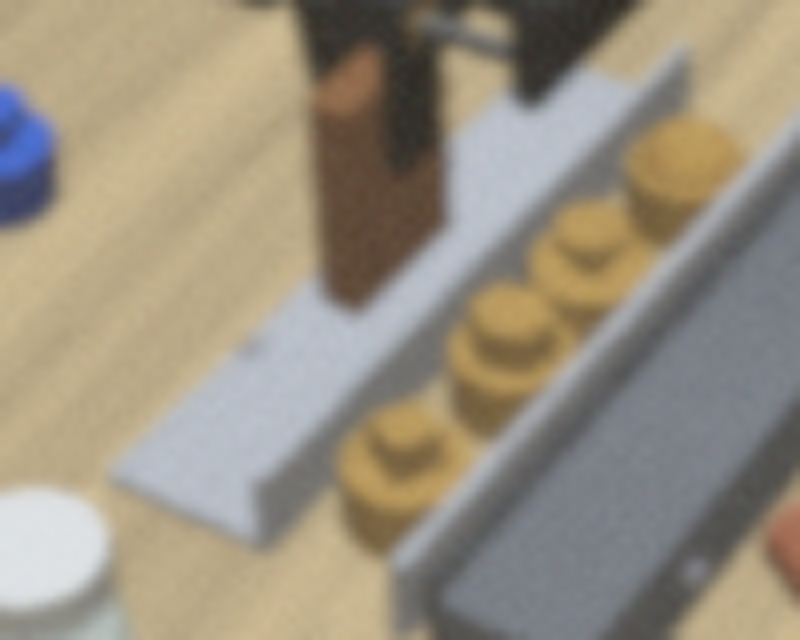

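Request:
{"api": "drive_tool", "payload": {
  "plan": [
    [[0.02, -0.0011, 0, 0, 0, 0], [0.02, -0.0011, 0, 0, 0, 0], [0.02, -0.0011, 0, 0, 0, 0], [0.02, -0.0011, 0, 0, 0, 0], [0.02, -0.0011, 0, 0, 0, 0], [0.02, -0.0011, 0, 0, 0, 0]]
  ]
}}

```text
time: 17.6
position: [0.5608, -0.0979, 0.2471]
tool_rot: [0.726, 0.688, 0.008, 0.009]
ft_force: [-1.5, -0.5, -1.9]
grip_width: 0.0179
```

```bash
python3 ob.py
```

```text
17.6 [ 0.5608 -0.0979  0.2471] [0.7259 0.6877 0.0084 0.0087] [-1.53 -0.49 -1.91] [-0.115  0.476 -0.049]
yaw -0.05398825277042474
```

Request:
{"api": "drive_tool", "payload": {
  "plan": [
    [[0.01, -0.0006, 0, 0, 0, 0], [0.01, -0.0006, 0, 0, 0, 0], [0.01, -0.0006, 0, 0, 0, 0], [0.01, -0.0006, 0, 0, 0, 0]]
  ]
}}

```text
time: 18.1
position: [0.5621, -0.0979, 0.247]
tool_rot: [0.726, 0.688, 0.009, 0.009]
ft_force: [-3.7, -0.2, -3.0]
grip_width: 0.0179
```

```bash
python3 ob.py
```

```text
18.1 [ 0.5621 -0.0979  0.247 ] [0.726  0.6875 0.009  0.0092] [-3.74 -0.16 -3.01] [-0.     0.506 -0.018]
yaw -0.054495575668022544
```

Request:
{"api": "drive_tool", "payload": {
  "plan": [
    [[0.01, -0.0006, 0, 0, 0, 0], [0.01, -0.0006, 0, 0, 0, 0], [0.01, -0.0006, 0, 0, 0, 0], [0.01, -0.0006, 0, 0, 0, 0]]
  ]
}}

```text
time: 18.6
position: [0.5634, -0.0981, 0.2472]
tool_rot: [0.726, 0.688, 0.009, 0.01]
ft_force: [-1.1, 1.6, -3.7]
grip_width: 0.0177
```

```bash
python3 ob.py
python3 - <<'E'
from h import *
snap("top","pics/t8.png");crop("pics/t8.png","pics/t8c.png",260,160,380,240,6);snap("scene","pics/s8.png");crop("pics/s8.png","pics/s8c.png",260,190,360,270,8)
E
python3 ob.py
```

```text
18.6 [ 0.5634 -0.0981  0.2472] [0.726  0.6876 0.009  0.0095] [-1.13  1.58 -3.69] [ 0.013  0.451 -0.075]
yaw -0.05425411817550607
18.7 [ 0.5634 -0.0981  0.2472] [0.726  0.6876 0.0091 0.0096] [-1.88 -0.21 -4.21] [ 0.11   0.469 -0.006]
yaw -0.05428789985062066
```

View pics/t8c.png

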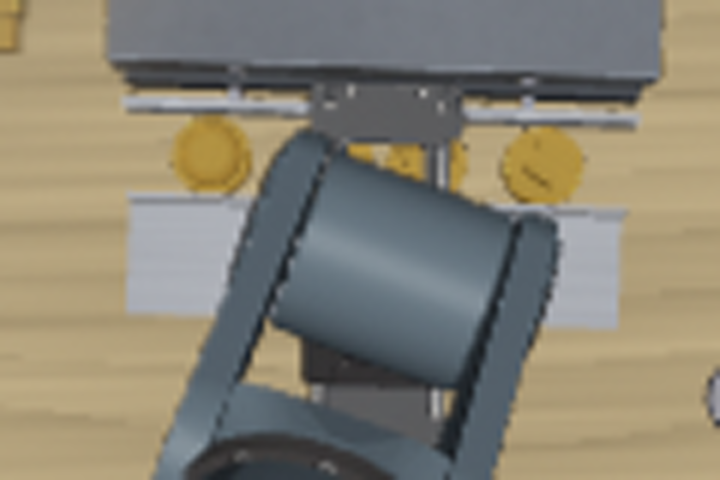

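View pics/s8c.png

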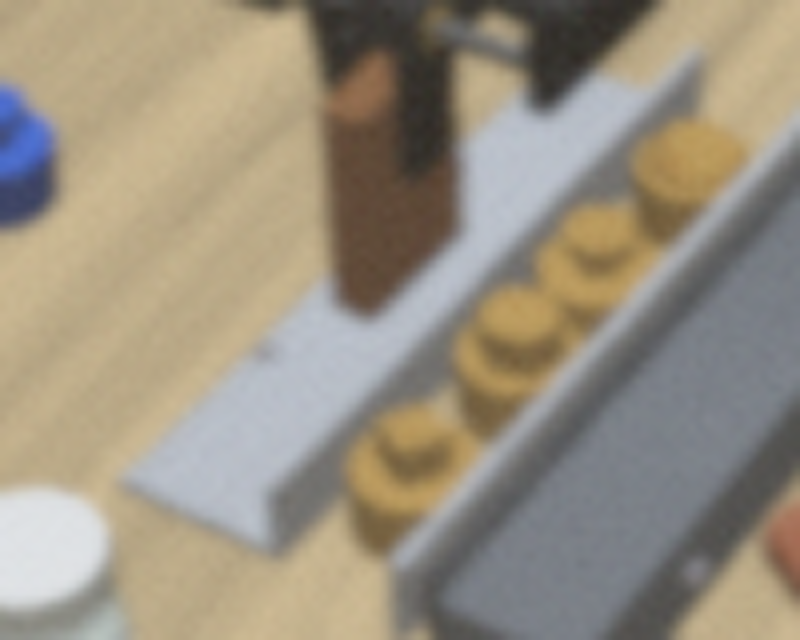

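Request:
{"api": "drive_tool", "payload": {
  "plan": [
    [[0.01, -0.0006, 0, 0, 0, 0], [0.01, -0.0006, 0, 0, 0, 0], [0.01, -0.0006, 0, 0, 0, 0], [0.01, -0.0006, 0, 0, 0, 0]]
  ]
}}

```text
time: 19.2
position: [0.5644, -0.0982, 0.2473]
tool_rot: [0.726, 0.688, 0.009, 0.01]
ft_force: [-1.8, -0.1, -4.1]
grip_width: 0.0175
```

```bash
python3 ob.py
```

```text
19.2 [ 0.5644 -0.0982  0.2473] [0.726  0.6876 0.009  0.0096] [-1.75 -0.1  -4.12] [ 0.005  0.502 -0.053]
yaw -0.05428366395914597
```

Request:
{"api": "drive_tool", "payload": {
  "plan": [
    [[0.01, -0.0006, 0, 0, 0, 0], [0.01, -0.0006, 0, 0, 0, 0], [0.01, -0.0006, 0, 0, 0, 0]]
  ]
}}

```text
time: 19.58
position: [0.565, -0.0982, 0.2473]
tool_rot: [0.726, 0.688, 0.009, 0.009]
ft_force: [-2.3, 0.7, -3.6]
grip_width: 0.0177
```

```bash
python3 ob.py
```

```text
19.575 [ 0.565  -0.0982  0.2473] [0.726  0.6876 0.009  0.0095] [-2.32  0.72 -3.65] [ 0.055  0.571 -0.031]
yaw -0.05426147153682481
```

Request:
{"api": "drive_tool", "payload": {
  "plan": [
    [[0.01, -0.0006, 0, 0, 0, 0], [0.01, -0.0006, 0, 0, 0, 0], [0.01, -0.0006, 0, 0, 0, 0]]
  ]
}}

```text
time: 19.95
position: [0.5655, -0.0982, 0.2473]
tool_rot: [0.726, 0.688, 0.009, 0.009]
ft_force: [-4.0, -0.1, -1.1]
grip_width: 0.0175
```

```bash
python3 ob.py
```

```text
19.95 [ 0.5655 -0.0982  0.2473] [0.7259 0.6877 0.0086 0.009 ] [-3.98 -0.09 -1.06] [-0.033  0.881 -0.045]
yaw -0.054124024677716376
```

Request:
{"api": "drive_tool", "payload": {
  "plan": [
    [[0.01, -0.0006, 0, 0, 0, 0], [0.01, -0.0006, 0, 0, 0, 0]]
  ]
}}

```text
time: 20.2
position: [0.5658, -0.0982, 0.2473]
tool_rot: [0.726, 0.688, 0.008, 0.009]
ft_force: [-6.2, 0.1, 1.1]
grip_width: 0.0178
```

```bash
python3 ob.py
```

```text
20.2 [ 0.5658 -0.0982  0.2473] [0.7259 0.6877 0.0084 0.0087] [-6.16  0.1   1.07] [-0.107  1.089  0.018]
yaw -0.05407491005383669
```

```bash
python3 - <<'E'
from h import *
snap("top","pics/t9.png");crop("pics/t9.png","pics/t9c.png",260,160,380,240,6);snap("scene","pics/s9.png");crop("pics/s9.png","pics/s9c.png",260,190,360,270,8)
E
python3 ob.py
```

```text
20.3 [ 0.5658 -0.0982  0.2473] [0.7259 0.6877 0.0084 0.0087] [-5.16  0.46 -0.06] [-0.114  1.167 -0.042]
yaw -0.05404463927452374
```

View pics/t9c.png

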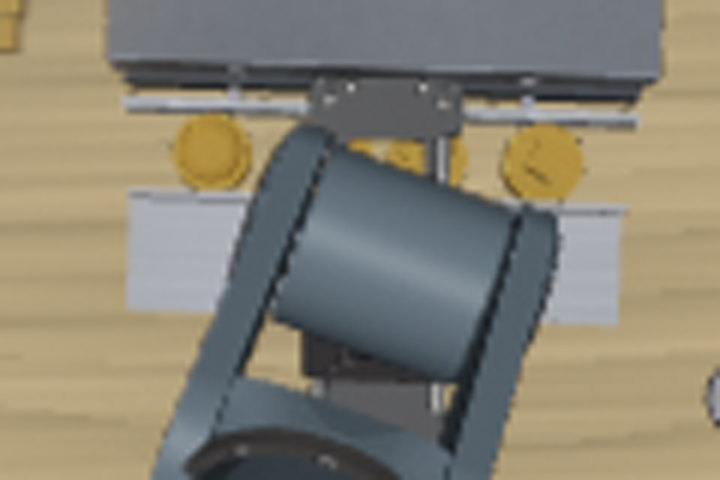

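View pics/s9c.png

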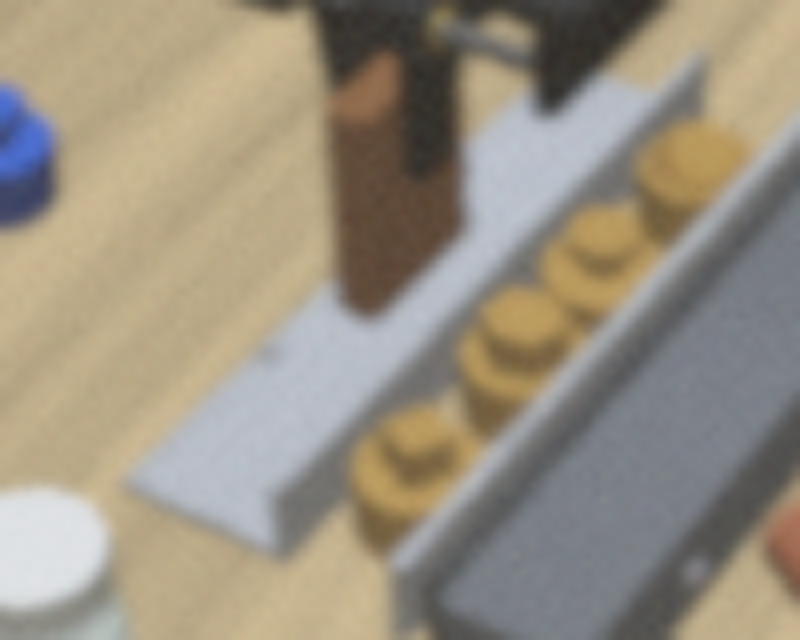

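Request:
{"api": "drive_tool", "payload": {
  "plan": [
    [[0.01, -0.0006, 0, 0, 0, 0], [0, 0, 0, 0, 0, 0]]
  ]
}}

```text
time: 20.55
position: [0.5659, -0.0982, 0.2473]
tool_rot: [0.726, 0.688, 0.008, 0.009]
ft_force: [-6.9, -0.3, 0.3]
grip_width: 0.0178
```

```bash
python3 ob.py
```

```text
20.55 [ 0.5659 -0.0982  0.2473] [0.7259 0.6877 0.0083 0.0085] [-6.93 -0.26  0.28] [-0.066  1.159 -0.061]
yaw -0.05398934308865733
```

Request:
{"api": "drive_tool", "payload": {
  "plan": [
    [[0.01, -0.0006, 0, 0, 0, 0], [0, 0, 0, 0, 0, 0]]
  ]
}}

```text
time: 20.8
position: [0.566, -0.0982, 0.2473]
tool_rot: [0.726, 0.688, 0.008, 0.008]
ft_force: [-7.1, -0.5, 1.7]
grip_width: 0.0181
```

```bash
python3 ob.py
```

```text
20.8 [ 0.566  -0.0982  0.2473] [0.7259 0.6877 0.0082 0.0084] [-7.14 -0.47  1.69] [-0.058  1.229 -0.044]
yaw -0.053968399212058094
```

Request:
{"api": "drive_tool", "payload": {
  "plan": [
    [[0.01, -0.0006, 0, 0, 0, 0], [0.01, -0.0006, 0, 0, 0, 0], [0, 0, 0, 0, 0, 0]]
  ]
}}

```text
time: 21.18
position: [0.5663, -0.0982, 0.2473]
tool_rot: [0.726, 0.688, 0.008, 0.008]
ft_force: [-6.9, -0.5, 2.1]
grip_width: 0.0177
```

```bash
python3 ob.py
```

```text
21.175 [ 0.5663 -0.0982  0.2473] [0.7259 0.6878 0.0079 0.0081] [-6.92 -0.54  2.13] [-0.111  1.355 -0.054]
yaw -0.053878040212602674
```

Request:
{"api": "drive_tool", "payload": {
  "plan": [
    [[0, 0, 0, 0, 0, 0], [0, 0, 0, 0, 0, 0]]
  ]
}}

```text
time: 21.42
position: [0.5663, -0.0982, 0.2473]
tool_rot: [0.726, 0.688, 0.008, 0.008]
ft_force: [-6.5, 0.1, 1.0]
grip_width: 0.018
```

```bash
python3 ob.py
```

```text
21.425 [ 0.5663 -0.0982  0.2473] [0.7259 0.6878 0.0079 0.0081] [-6.49  0.13  1.03] [-0.1    1.348 -0.06 ]
yaw -0.05388736845985731
```

Request:
{"api": "drive_tool", "payload": {
  "plan": [
    [[0.01, -0.0006, 0, 0, 0, 0], [0.01, -0.0006, 0, 0, 0, 0], [0.01, -0.0006, 0, 0, 0, 0], [0, 0, 0, 0, 0, 0]]
  ]
}}

```text
time: 21.92
position: [0.5667, -0.0982, 0.2472]
tool_rot: [0.726, 0.688, 0.008, 0.007]
ft_force: [-7.5, -1.0, 1.7]
grip_width: 0.0179
```

```bash
python3 ob.py;python3 - <<'E'
from h import *
snap("top","pics/t10.png");crop("pics/t10.png","pics/t10c.png",260,160,380,240,6)
snap("wrist","pics/w10.png")
E
python3 ob.py
```

```text
21.925 [ 0.5667 -0.0982  0.2472] [0.7258 0.6878 0.0075 0.0075] [-7.54 -1.02  1.67] [-0.154  1.505 -0.086]
yaw -0.053738986597202
22.025 [ 0.5667 -0.0982  0.2473] [0.7258 0.6878 0.0075 0.0075] [-6.87 -0.41  1.52] [-0.15   1.54  -0.065]
yaw -0.05371234590935692
```

View pics/t10c.png

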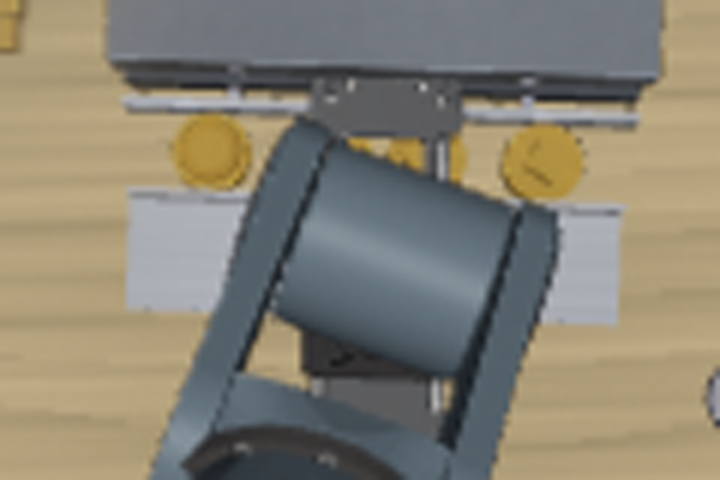

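View pics/w10.png

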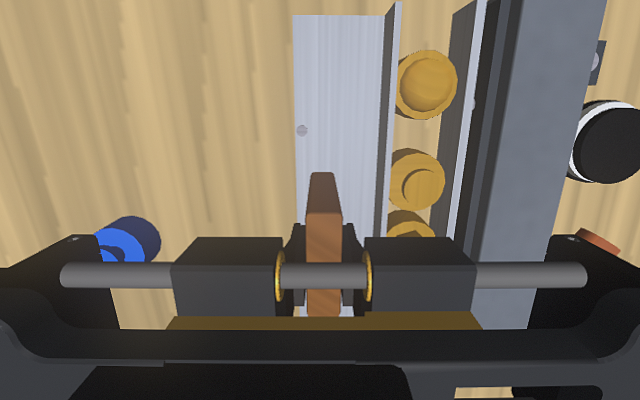

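The pull on Fz shows the face dragging down on the caps, which inflates the friction. I raise slightly to relieve it, then check the push.

Request:
{"api": "drive_tool", "payload": {
  "plan": [
    [[0, 0, 0.02, 0, 0, 0], [0, 0, 0, 0, 0, 0]]
  ]
}}

```text
time: 22.28
position: [0.5669, -0.0981, 0.2473]
tool_rot: [0.726, 0.688, 0.008, 0.008]
ft_force: [-5.5, 0.3, -1.7]
grip_width: 0.0172
```

```bash
python3 ob.py
```

```text
22.275 [ 0.5669 -0.0981  0.2473] [0.7259 0.6877 0.0078 0.0077] [-5.55  0.31 -1.65] [-0.092  1.311 -0.018]
yaw -0.054006572629930805
```

Request:
{"api": "drive_tool", "payload": {
  "plan": [
    [[0, 0, 0.02, 0, 0, 0], [0, 0, 0, 0, 0, 0]]
  ]
}}

```text
time: 22.52
position: [0.5671, -0.0981, 0.2475]
tool_rot: [0.726, 0.688, 0.008, 0.008]
ft_force: [-5.5, 0.6, -4.5]
grip_width: 0.0173
```

```bash
python3 ob.py
```

```text
22.525 [ 0.5671 -0.0981  0.2475] [0.7259 0.6877 0.008  0.0077] [-5.48  0.62 -4.49] [-0.028  1.339 -0.005]
yaw -0.054088613154329224
```

Request:
{"api": "drive_tool", "payload": {
  "plan": [
    [[0.015, -0.0008, 0, 0, 0, 0], [0, 0, 0, 0, 0, 0]]
  ]
}}

```text
time: 22.78
position: [0.5672, -0.098, 0.2475]
tool_rot: [0.726, 0.688, 0.008, 0.007]
ft_force: [-5.0, -0.3, -4.0]
grip_width: 0.0174
```

```bash
python3 ob.py
```

```text
22.775 [ 0.5672 -0.098   0.2475] [0.7259 0.6877 0.0077 0.0074] [-5.01 -0.31 -4.  ] [-0.043  1.431 -0.057]
yaw -0.05393066644703293
```

Request:
{"api": "drive_tool", "payload": {
  "plan": [
    [[0.015, -0.0008, 0.005, 0, 0, 0], [0, 0, 0, 0, 0, 0]]
  ]
}}

```text
time: 23.02
position: [0.5675, -0.098, 0.2475]
tool_rot: [0.726, 0.688, 0.008, 0.007]
ft_force: [-5.8, 0.4, -4.8]
grip_width: 0.0176
```

```bash
python3 ob.py
```

```text
23.025 [ 0.5675 -0.098   0.2475] [0.7258 0.6878 0.0076 0.0072] [-5.82  0.4  -4.82] [-0.048  1.543 -0.097]
yaw -0.053856784171470995
```

Request:
{"api": "drive_tool", "payload": {
  "plan": [
    [[0.015, -0.0008, 0.005, 0, 0, -0.02], [0, 0, 0, 0, 0, 0], [0, 0, 0, 0, 0, 0]]
  ]
}}

```text
time: 23.4
position: [0.5677, -0.098, 0.2475]
tool_rot: [0.726, 0.687, 0.007, 0.007]
ft_force: [-5.7, 0.2, -4.1]
grip_width: 0.0173
```

```bash
python3 ob.py
```

```text
23.4 [ 0.5677 -0.098   0.2475] [0.7265 0.6871 0.0074 0.0069] [-5.75  0.19 -4.13] [-0.007  1.58   0.012]
yaw -0.055688386515512445
```

Request:
{"api": "drive_tool", "payload": {
  "plan": [
    [[0.02, -0.0011, 0.005, 0, 0, 0], [0, 0, 0, 0, 0, 0], [0, 0, 0, 0, 0, 0]]
  ]
}}

```text
time: 23.78
position: [0.568, -0.0979, 0.2476]
tool_rot: [0.726, 0.687, 0.007, 0.007]
ft_force: [-7.5, 0.4, -3.8]
grip_width: 0.0176
```

```bash
python3 ob.py
```

```text
23.775 [ 0.568  -0.0979  0.2476] [0.7265 0.6871 0.0072 0.0066] [-7.47  0.36 -3.75] [ 0.004  1.606 -0.025]
yaw -0.05568597146457188
```

Request:
{"api": "drive_tool", "payload": {
  "plan": [
    [[0.015, -0.0008, 0.004, 0, 0, 0], [0.015, -0.0008, 0.004, 0, 0, 0], [0, 0, 0, 0, 0, 0], [0, 0, 0, 0, 0, 0], [0, 0, 0, 0, 0, 0]]
  ]
}}

```text
time: 24.4
position: [0.5684, -0.0979, 0.2477]
tool_rot: [0.726, 0.687, 0.007, 0.006]
ft_force: [-7.9, 0.1, -3.5]
grip_width: 0.0178
```

```bash
python3 ob.py;python3 - <<'E'
from h import *
snap("top","pics/t11.png");crop("pics/t11.png","pics/t11c.png",260,160,380,240,6)
snap("scene","pics/s11.png");crop("pics/s11.png","pics/s11c.png",260,190,360,270,8)
E
python3 ob.py
```

```text
24.4 [ 0.5684 -0.0979  0.2477] [0.7265 0.6871 0.0069 0.0061] [-7.9   0.1  -3.46] [-0.059  1.797 -0.024]
yaw -0.05564353095414143
24.5 [ 0.5684 -0.0979  0.2477] [0.7265 0.6871 0.0069 0.0061] [-8.42 -0.34 -3.39] [-0.125  1.777  0.023]
yaw -0.05564965345152806
```

View pics/t11c.png

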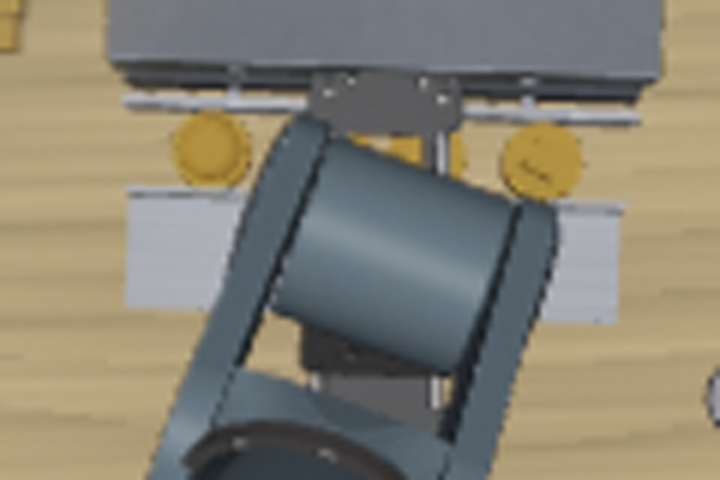

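View pics/s11c.png

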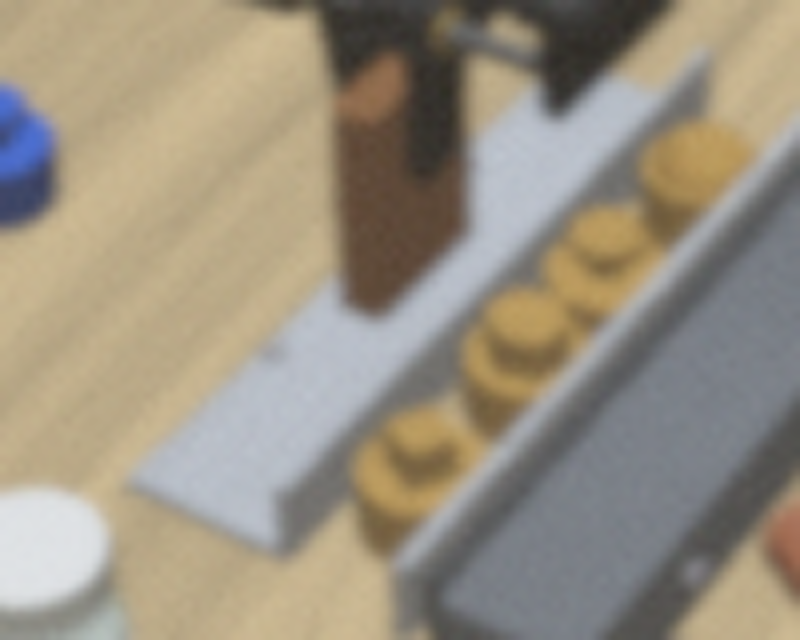

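Run:
```python
from h import *
ims={n:cv2.cvtColor(cv2.imread(f"pics/{n}.png"),cv2.COLOR_BGR2GRAY).astype(np.float32) for n in("t3","t6","t8","t9","t10","t11")}
def edge(im,cols,r0,r1):
    # centroid row of bright bar
    p=im[r0:r1,cols].mean(1);w=np.clip(p-p.min()-30,0,None);return (w*np.arange(r0,r1)).sum()/w.sum()
def shift(a,b,r0,r1,c0,c1):
    h=cv2.createHanningWindow((c1-c0,r1-r0),cv2.CV_32F)
    return cv2.phaseCorrelate(a[r0:r1,c0:c1],b[r0:r1,c0:c1],h)
for n,im in ims.items():
    print(n,"barL",np.round(shift(ims["t3"],im,172,182,282,294)[0],2),"barR",np.round(shift(ims["t3"],im,174,186,352,364)[0],2),"block",np.round(shift(ims["t3"],im,150,172,300,340)[0],2))
    # dome, stem centroid by colour
    c=cv2.cvtColor(cv2.imread(f"pics/{n}.png"),cv2.COLOR_BGR2HSV)
    m=((c[...,0]>15)&(c[...,0]<30)&(c[...,1]>170)).astype(np.uint8)
    for nm,(a,b) in{"dome":(286,303),"stem":(342,358)}.items():
        ys,xs=np.nonzero(m[178:200,a:b]);print("  ",nm,len(ys),(xs.mean()+a).round(2),(ys.mean()+178).round(2))
```

```text
t3 barL [0. 0.] barR [0. 0.] block [-0.  0.]
   dome 28 294.79 190.07
   stem 0 nan nan
t6 barL [-0.4  -0.59] barR [ 0.08 -0.61] block [-0.04  0.02]
   dome 28 295.29 187.32
   stem 0 nan nan
t8 barL [-0.2  -0.82] barR [ 0.22 -0.93] block [ 0.02 -0.  ]
   dome 27 295.63 186.56
   stem 2 348.5 191.5
t9 barL [ 1.6  -0.91] barR [0.96 6.53] block [0.1 0.1]
   dome 20 295.6 186.1
   stem 0 nan nan
t10 barL [ 2.   -0.85] barR [-0.58  4.56] block [0.04 0.1 ]
   dome 23 295.74 185.91
   stem 0 nan nan
t11 barL [-0.2  -0.94] barR [0.41 6.05] block [0.01 0.09]
   dome 26 295.65 185.23
   stem 0 nan nan<stdin>:15: RuntimeWarning: Mean of empty slice.
  ret = ret.dtype.type(ret / rcount)
```

Run:
```python
from h import *
for n in("top0","t3","t6","t8","t9","t10","t11"):
    im=cv2.cvtColor(cv2.imread(f"pics/{n}.png"),cv2.COLOR_BGR2LAB).astype(float)
    # grey bar vs wood: low b channel
    out=[]
    for c0,c1,r0,r1 in((282,287,174,182),(358,365,176,184)):
        p=im[r0:r1,c0:c1,2].mean(1);p=np.clip(p.max()-p-3,0,None);out.append((p*np.arange(r0,r1)).sum()/p.sum())
    print(n,np.round(out,2))
```

```text
top0 [176.47 178.49]
t3 [176.46 178.48]
t6 [176.46 178.48]
t8 [176.46 178.48]
t9 [176.42 178.45]
t10 [176.4  178.41]
t11 [176.03 178.28]
```

Request:
{"api": "drive_tool", "payload": {
  "plan": [
    [[0.005, 0, 0, 0, 0, 0.01], [0, 0, 0, 0, 0, 0], [0, 0, 0, 0, 0, 0], [0, 0, 0, 0, 0, 0]]
  ]
}}

```text
time: 25.0
position: [0.5685, -0.0979, 0.2477]
tool_rot: [0.726, 0.687, 0.007, 0.006]
ft_force: [-7.2, -0.3, -2.6]
grip_width: 0.0179
```

```bash
python3 ob.py
cat > bar.py <<'E'
import sys
from h import *
n=sys.argv[1];snap("top",f"pics/{n}.png")
im=cv2.cvtColor(cv2.imread(f"pics/{n}.png"),cv2.COLOR_BGR2LAB).astype(float)
for c0,c1,r0,r1 in((282,287,174,182),(358,365,176,184)):
    p=im[r0:r1,c0:c1,2].mean(1);p=np.clip(p.max()-p-3,0,None);print(((p*np.arange(r0,r1)).sum()/p.sum()).round(2))
E
python3 bar.py t12;python3 ob.py
```

```text
25.0 [ 0.5685 -0.0979  0.2477] [0.7262 0.6875 0.0068 0.0059] [-7.15 -0.27 -2.64] [-0.059  1.83  -0.075]
yaw -0.05474520014967821
176.04
178.27
25.05 [ 0.5685 -0.0979  0.2477] [0.7262 0.6875 0.0068 0.006 ] [-7.95 -1.12 -3.86] [-0.113  1.844 -0.027]
yaw -0.05474371609015494
```

Request:
{"api": "drive_tool", "payload": {
  "plan": [
    [[0.015, -0.0008, 0.005, 0, 0, 0], [0.015, -0.0008, 0.005, 0, 0, 0], [0, 0, 0, 0, 0, 0], [0, 0, 0, 0, 0, 0], [0, 0, 0, 0, 0, 0]]
  ]
}}

```text
time: 25.68
position: [0.5689, -0.0979, 0.2477]
tool_rot: [0.726, 0.688, 0.007, 0.005]
ft_force: [-8.4, -0.2, -3.1]
grip_width: 0.0176
```

```bash
python3 ob.py; python3 bar.py t13;python3 ob.py
```

```text
25.675 [ 0.5689 -0.0979  0.2477] [0.7261 0.6875 0.0065 0.0054] [-8.39 -0.25 -3.11] [-0.045  2.009 -0.033]
yaw -0.05460968421831813
176.01
178.25
25.725 [ 0.5689 -0.0979  0.2478] [0.7261 0.6875 0.0065 0.0054] [-8.19 -0.32 -3.29] [-0.154  1.899 -0.02 ]
yaw -0.05460383894197096
```

Held at about 8 N with the bar given about 1 mm. Drawing back slowly.

Request:
{"api": "drive_tool", "payload": {
  "plan": [
    [[-0.02, 0.0011, 0, 0, 0, 0], [-0.02, 0.0011, 0, 0, 0, 0], [-0.02, 0.0011, 0, 0, 0, 0], [-0.02, 0.0011, 0, 0, 0, 0], [-0.03, 0.0017, 0, 0, 0, 0], [-0.03, 0.0017, 0, 0, 0, 0], [-0.05, 0.0028, 0, 0, 0, 0], [-0.05, 0.0028, 0, 0, 0, 0]]
  ]
}}

```text
time: 26.72
position: [0.5654, -0.0982, 0.2491]
tool_rot: [0.726, 0.687, 0.009, 0.01]
ft_force: [-4.5, 0.5, -4.2]
grip_width: 0.0175
```

Request:
{"api": "drive_tool", "payload": {
  "plan": [
    [[-0.1, 0.0055, 0, 0, 0, 0], [-0.2, 0.011, 0, 0, 0, 0], [-0.3, 0.0165, 0, 0, 0, 0], [-0.3, 0.0165, 0, 0, 0, 0], [-0.3, 0.0165, 0, 0, 0, 0], [-0.2, 0.011, 0, 0, 0, 0], [0, 0, 0, 0, 0, 0]]
  ]
}}

```text
time: 27.6
position: [0.5299, -0.0963, 0.2491]
tool_rot: [0.726, 0.687, 0.009, 0.009]
ft_force: [-0.4, -0.0, -3.9]
grip_width: 0.018
```

```bash
python3 ob.py; python3 bar.py t14;python3 - <<'E'
from h import *
crop("pics/t14.png","pics/t14c.png",260,160,380,240,6)
snap("wrist","pics/w14.png")
E
```

```text
27.6 [ 0.5299 -0.0963  0.2491] [0.7264 0.6871 0.0089 0.0094] [-0.35 -0.02 -3.92] [-0.055 -0.029 -0.049]
yaw -0.05553319059524564
176.39
178.41
```

View pics/t14c.png

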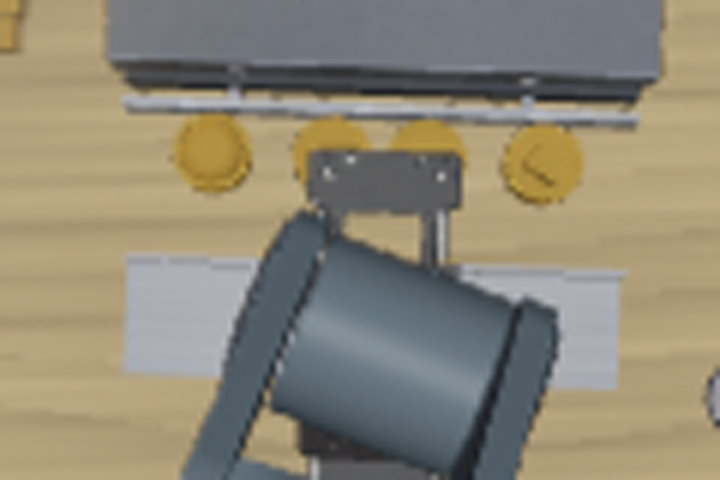

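View pics/w14.png

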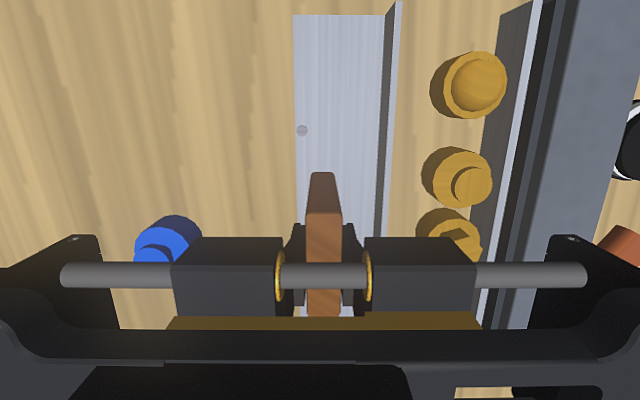

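Request:
{"api": "drive_tool", "payload": {
  "plan": [
    [[-0.1, 0, 0.4, 0, 0, 0], [-0.1, 0, 0.7, 0.0035, 0.0625, 0], [0, 0, 0.8, 0.0035, 0.0625, 0], [0, 0, 0.8, 0.0035, 0.0625, 0], [0, 0, 0.5, 0.0035, 0.0625, 0], [0, 0.5, 0, 0, 0, -0.4], [-0.1, 1, 0, 0, 0, -0.86], [-0.1, 1, 0, 0, 0, -0.86]]
  ]
}}

```text
time: 28.7
position: [0.5201, -0.0333, 0.3293]
tool_rot: [0.799, 0.601, -0.0, -0.0]
ft_force: [0.9, -0.0, -2.6]
grip_width: 0.0179
```

Request:
{"api": "drive_tool", "payload": {
  "plan": [
    [[-0.12, 1, 0, 0, 0, -0.86], [-0.12, 1, 0, 0, 0, -0.86], [-0.12, 1, 0, 0, 0, -0.86], [-0.12, 1, 0, 0, 0, -0.86], [-0.12, 1, 0, 0, 0, -0.86], [-0.12, 1, 0, 0, 0, -0.86], [-0.12, 1, 0, 0, 0, -0.86], [-0.12, 1, 0, 0, 0, -0.86]]
  ]
}}

```text
time: 29.7
position: [0.4961, 0.167, 0.3292]
tool_rot: [0.96, 0.281, -0.0, -0.0]
ft_force: [-0.3, 0.4, -3.4]
grip_width: 0.0176
```

Request:
{"api": "drive_tool", "payload": {
  "plan": [
    [[-0.12, 1, 0, 0, 0, -0.86], [-0.12, 1, 0, 0, 0, -0.86], [-0.12, 1, 0, 0, 0, -0.86], [-0.12, 1, 0, 0, 0, -0.86], [-0.1, 1, 0, 0, 0, -0.86], [-0.1, 1, 0, 0, 0, -0.45], [0, 0, 0, 0, 0, 0], [0, 0, 0, 0, 0, 0]]
  ]
}}

```text
time: 30.7
position: [0.4791, 0.3158, 0.329]
tool_rot: [0.999, 0.038, -0.0, 0.0]
ft_force: [0.3, -1.2, -2.5]
grip_width: 0.0178
```

```bash
python3 ob.py
python3 - <<'E'
from h import *
snap("top","pics/t15.png");crop("pics/t15.png","pics/t15c.png",260,160,380,240,6);snap("wrist","pics/w15.png");crop("pics/t15.png","pics/t15m.png",160,180,240,300,5)
E
```

```text
30.7 [0.4791 0.3158 0.329 ] [ 9.993e-01  3.820e-02 -4.000e-04  4.000e-04] [ 0.26 -1.15 -2.51] [ 0.059 -0.048 -0.009]
yaw -1.4943976375963897
```

View pics/t15c.png

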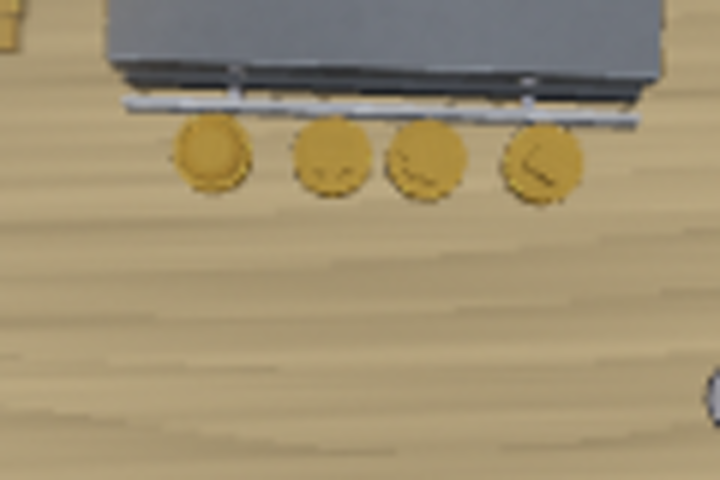

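View pics/w15.png

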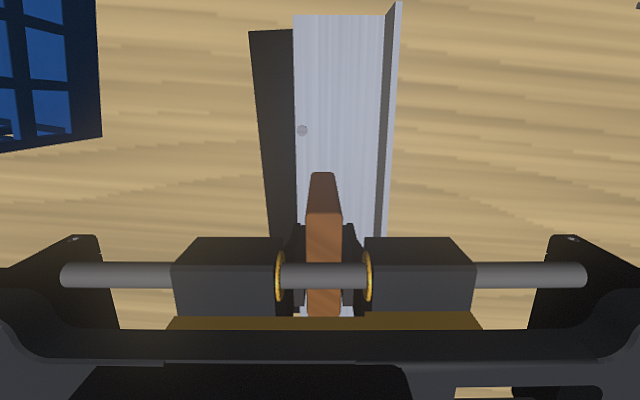

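View pics/t15m.png

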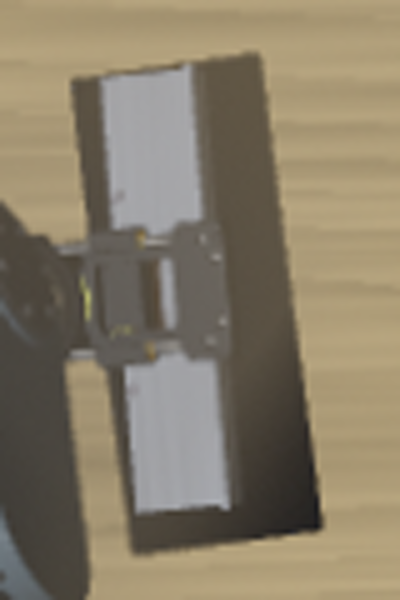

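Request:
{"api": "drive_tool", "payload": {
  "plan": [
    [[-0.1, 0.05, -0.8, 0, 0, 0], [0, 0, -0.8, 0, 0, 0], [0, 0, -0.8, 0, 0, 0], [0, 0, -0.5, 0, 0, 0], [0, 0, -0.25, 0, 0, 0], [0, 0, -0.12, 0, 0, 0], [0, 0, -0.06, 0, 0, 0], [0, 0, 0, 0, 0, 0]]
  ]
}}

```text
time: 31.8
position: [0.4769, 0.3176, 0.2462]
tool_rot: [0.999, 0.038, 0.0, -0.0]
ft_force: [0.4, 0.2, -2.5]
grip_width: 0.0175
```

```bash
python3 ob.py
```

```text
31.8 [0.4769 0.3176 0.2462] [ 9.993e-01  3.780e-02  4.000e-04 -1.000e-04] [ 0.43  0.23 -2.45] [ 0.074 -0.004 -0.029]
yaw -1.4951166294604847
```

Not quite down yet, so I lower in small steps and watch Fz.

Request:
{"api": "drive_tool", "payload": {
  "plan": [
    [[0, 0, -0.04, 0, 0, 0], [0, 0, -0.03, 0, 0, 0], [0, 0, 0, 0, 0, 0]]
  ]
}}

```text
time: 32.17
position: [0.4768, 0.3175, 0.2441]
tool_rot: [0.999, 0.038, 0.0, -0.0]
ft_force: [0.4, 0.1, -2.9]
grip_width: 0.0173
```

```bash
python3 ob.py
```

```text
32.175 [0.4768 0.3175 0.2441] [ 0.9993  0.0378  0.     -0.    ] [ 0.42  0.07 -2.95] [0.068 0.047 0.027]
yaw -1.4951816547497156
```

Request:
{"api": "drive_tool", "payload": {
  "plan": [
    [[0, 0, -0.02, 0, 0, 0], [0, 0, 0, 0, 0, 0]]
  ]
}}

```text
time: 32.42
position: [0.4769, 0.3174, 0.2436]
tool_rot: [0.999, 0.038, 0.0, -0.0]
ft_force: [0.3, 0.3, -3.1]
grip_width: 0.0179
```

```bash
python3 ob.py
```

```text
32.425 [0.4769 0.3174 0.2436] [ 0.9993  0.0378  0.     -0.    ] [ 0.26  0.27 -3.06] [ 0.073  0.017 -0.026]
yaw -1.4952168460732298
```

Request:
{"api": "drive_tool", "payload": {
  "plan": [
    [[0, 0, -0.02, 0, 0, 0], [0, 0, -0.02, 0, 0, 0], [0, 0, 0, 0, 0, 0]]
  ]
}}

```text
time: 32.8
position: [0.4768, 0.3176, 0.2434]
tool_rot: [0.999, 0.038, 0.0, -0.0]
ft_force: [-2.3, 0.5, 4.9]
grip_width: 0.0173
```

```bash
python3 ob.py
```

```text
32.8 [0.4768 0.3176 0.2434] [ 9.993e-01  3.790e-02  3.000e-04 -1.000e-04] [-2.3   0.55  4.92] [-0.131  0.348  0.009]
yaw -1.4950017108457623
```

Request:
{"api": "drive_tool", "payload": {
  "plan": [
    [[0, 0, -0.02, 0, 0, 0], [0, 0, 0, 0, 0, 0]]
  ]
}}

```text
time: 33.05
position: [0.4768, 0.3177, 0.2433]
tool_rot: [0.999, 0.038, 0.0, -0.0]
ft_force: [-2.7, 1.2, 8.1]
grip_width: 0.0174
```

```bash
python3 ob.py
```

```text
33.05 [0.4768 0.3177 0.2433] [ 9.993e-01  3.800e-02  3.000e-04 -2.000e-04] [-2.67  1.18  8.12] [-0.225  0.463  0.017]
yaw -1.49487709015641
```

It's down on the mat, so I release.

Request:
{"api": "drive_tool", "payload": {
  "plan": [
    [[0, 0, 0.03, 0, 0, 0], [0, 0, 0, 0, 0, 0]]
  ]
}}

```text
time: 33.3
position: [0.4768, 0.3176, 0.2433]
tool_rot: [0.999, 0.038, 0.0, -0.0]
ft_force: [-2.5, 1.0, 5.7]
grip_width: 0.0175
```

Request:
{"api": "drive_tool", "payload": {
  "plan": [
    [[0, 0, 0, 0, 0, 0], [0, 0, 0, 0, 0, 0], [0, 0, 0, 0, 0, 0], [0, 0, 0, 0, 0, 0], [0, 0, 0, 0, 0, 0], [0, 0, 0, 0, 0, 0], [0, 0, 0, 0, 0, 0], [0, 0, 0, 0, 0, 0]]
  ],
  "grip": 0.3
}}

```text
time: 34.3
position: [0.4768, 0.3175, 0.2428]
tool_rot: [0.999, 0.038, 0.0, -0.0]
ft_force: [-0.1, 0.5, -0.3]
grip_width: 0.061
```

```bash
python3 ob.py
python3 - <<'E'
from h import *
snap("wrist","pics/w16.png")
E
```

```text
34.3 [0.4768 0.3175 0.2428] [ 0.9993  0.0378  0.     -0.    ] [-0.13  0.48 -0.33] [0.02  0.007 0.005]
yaw -1.4952411350032961
```

View pics/w16.png

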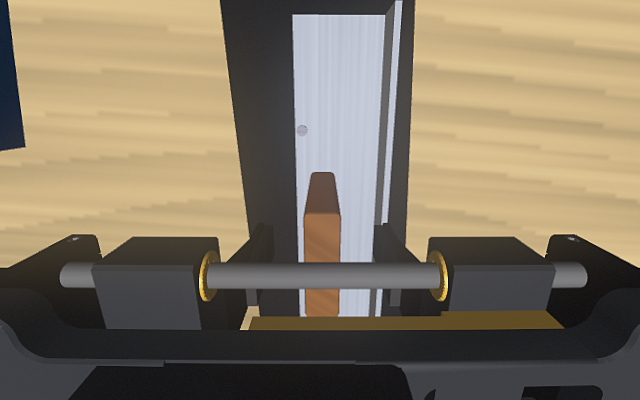

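Fingers are clear of the handle at (303–340, 172–315). I lift away and run the last check.

Request:
{"api": "drive_tool", "payload": {
  "plan": [
    [[0, 0, 0.4, 0, 0, 0], [0, 0, 0.8, 0, 0, 0], [0, 0, 0.8, 0, 0, 0], [0, 0, 0.8, 0, 0, 0], [0, 0, 0.8, 0, 0, 0], [0, 0, 0.8, 0, 0, 0], [0, 0, 0, 0, 0, 0]]
  ],
  "grip": 0
}}

```text
time: 35.22
position: [0.4773, 0.3177, 0.355]
tool_rot: [0.999, 0.038, 0.002, -0.001]
ft_force: [-0.3, -0.3, 0.8]
grip_width: 0.087
```

Request:
{"api": "drive_tool", "payload": {
  "plan": [
    [[-1, -0.3, 0.5, 0, 0, 0], [-1, -0.3, 0.5, 0, 0, 0], [-1, -0.3, 0.5, 0, 0, 0], [0, 0, 0, 0, 0, 0], [0, 0, 0, 0, 0, 0]]
  ]
}}

```text
time: 35.85
position: [0.4025, 0.2952, 0.39]
tool_rot: [0.999, 0.038, 0.0, -0.0]
ft_force: [0.7, 0.1, 1.0]
grip_width: 0.0867
```

```bash
python3 ob.py
python3 - <<'E'
from h import *
snap("top","pics/t17.png");crop("pics/t17.png","pics/t17c.png",240,140,400,240,5);crop("pics/t17.png","pics/t17m.png",160,180,240,300,5)
E
```

```text
35.85 [0.4025 0.2952 0.39  ] [ 9.993e-01  3.780e-02  4.000e-04 -1.000e-04] [0.71 0.14 0.95] [0.034 0.058 0.025]
yaw -1.4952452171817214
```

View pics/t17c.png

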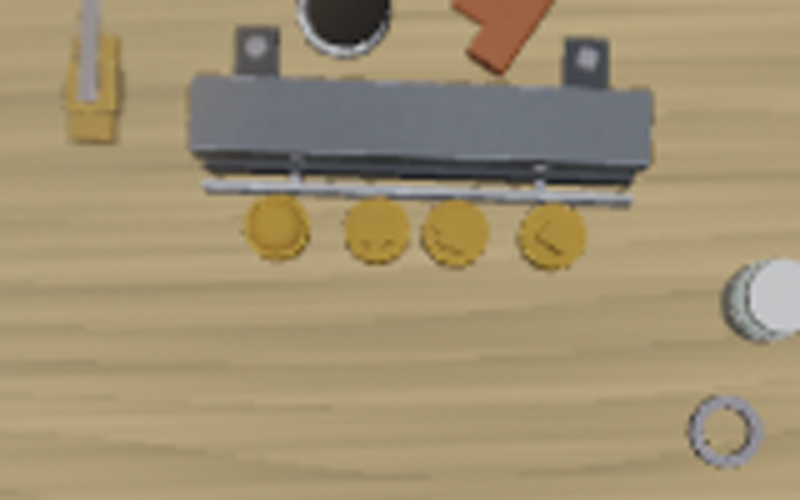

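View pics/t17m.png

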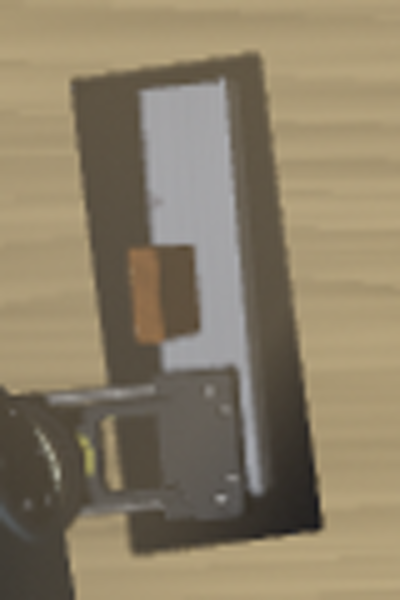

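Run:
```python
from h import *
M=model("top");p=[.7065,-.10845,-.0565]
c,s=np.cos(p[2]),np.sin(p[2])
for n,q in (("dome",(277,229)),("hex",(377,232)),("sq",(455,234)),("stem",(552,237))):
    w=pix2w(M,(240+(q[0]+.5)/5-.5,140+(q[1]+.5)/5-.5),.026);d=w[:2]-p[:2];print(n,(c*d[0]+s*d[1]).round(4),(-s*d[0]+c*d[1]).round(4))
```

```text
dome -0.0718 0.0921
hex -0.0715 0.0269
sq -0.0711 -0.0241
stem -0.0709 -0.0875
```

```bash
python3 -c "
from rig import robot
print(robot.hand_in())"
```

```text
the job is handed in; nothing more can be done
None
```

I pushed the four caps up to the sprung bar until it gave about 1 mm, put the straightedge back on its mat and handed the job in at about 36 s; no verdict was reported.

**Push:** The wrist force levelled at about 8 N, and the bar's give of roughly 1 mm in the top camera means about 6 N on the stop. The moment about the vertical was close to zero, so the push was balanced. I could not measure the force on each cap, so "all four over 0.6 N" rests on that balance and the bar's give.

**Final checks:**
- **Row:** the cap centres are 70.9 to 71.8 mm before the stop's origin, a spread of about 1 mm. The camera is good to about 2 mm.
- **Caps:** all four look upright.
- **Straightedge:** it stands on its mat close to where it started, about 1 cm from the mat's centre.
- **Bystanders:** the valve, jar, ring, tee and washers look unmoved in the last picture. I did not check the knob or the blue look-alike again there.

**What went wrong on the way:**
- **False bar contact:** on the first approach the wrist force rose although pictures still showed a gap to the bar. The leg was dragging downward on the caps. I leaned the face back 1.5° and raised the tool a little, and then the reading followed the bar.
- **Uneven bar give:** at first the bar gave slightly more at its +y end (about 1.3 mm against 0.6 mm), even though the wrist moment looked balanced. A small yaw correction made little difference, at about 1.4 mm against 0.7 mm.

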